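# Roll the cardboard cores label-up for the stock scan

## Task

Get the cardboard cores on the scan bed ready for the overhead stock camera: first take the black pattern weight off the bed and stand it in the middle of the cork mat. Then, without lifting any core off the bed, roll every core forward, away from the robot, past the yellow line so that it lies wholly beyond it with its white label facing straight up, and turn the console's dial until its white pointer stands at the red tab. When all that is set, press the green button fully down, and only then set the weight back on the bed as a chock: flat, its long side along the yellow line, between the near kerb and the line. Leave the other things on the table where they are.

Things in the scene. Friction and masses are not known exactly. Their poses are not given: they have to be found in the camera images.
- bed: Scan bed, a fixed white panel 289 x 504 x 12 mm on the table (its place and yaw vary). Origin: centre of its underside; x points away from the robot, y to the left (yaw up to 0.1). Its floor, 12 mm above the table, measures 265 mm (x) by 480 mm (y) inside aluminium kerbs 12 mm wide and 10 mm high above the floor (at x = +-132.5, y = +-240 mm).
- line (a point): Middle of the yellow line (6 mm wide, 480 mm long, along the bed's y) on the bed floor, 32.5 mm on the robot's side of the bed's centre. Same axes as the bed. Near field: 100 mm from the near kerb to the line; far field: 165 mm from the line to the far kerb. One full turn of a core is 113 mm of travel.
- core1: Core with blue bands at its ends: brown tube, 36 mm across, 72 mm long, about 120 g, lying on the bed roughly along its y, in the near field at the start (None if absent). Origin: its centre, 18 mm above the bed floor. Own z: along the tube; own +x points out through its white label strip (13 x 58 mm, black bars). It rolls when pushed and coasts 5 to 15 mm.
- core2: Core with green bands at its ends: brown tube, 36 mm across, 72 mm long, about 120 g, lying on the bed roughly along its y, in the near field at the start (None if absent). Origin: its centre, 18 mm above the bed floor. Own z: along the tube; own +x points out through its white label strip (13 x 58 mm, black bars). It rolls when pushed and coasts 5 to 15 mm.
- core3: Core with orange bands at its ends: brown tube, 36 mm across, 72 mm long, about 120 g, lying on the bed roughly along its y, in the near field at the start (None if absent). Origin: its centre, 18 mm above the bed floor. Own z: along the tube; own +x points out through its white label strip (13 x 58 mm, black bars). It rolls when pushed and coasts 5 to 15 mm.
- core4: Core with red bands at its ends: brown tube, 36 mm across, 72 mm long, about 120 g, lying on the bed roughly along its y, in the near field at the start (None if absent). Origin: its centre, 18 mm above the bed floor. Own z: along the tube; own +x points out through its white label strip (13 x 58 mm, black bars). It rolls when pushed and coasts 5 to 15 mm.
- weight: Pattern weight: blackened steel slab 110 (own x) x 60 (own y) x 12 mm, 0.45 to 0.7 kg, with a bar handle along its length. Origin: centre of its underside; own z up. On the bed's far field at the start, its long side roughly along the line.
- weight_grip (a point): Middle of the weight's bar handle, 50 mm above the weight's underside, over its centre of mass. The bar runs along the weight's own x: 84 mm long, 12 mm wide and 12 mm high (44 to 56 mm above the underside), 60 mm clear between its two posts and 32 mm clear above the slab. Pinch it across own y.
- mat: Cork mat 140 x 140 x 4 mm, fixed on the table to one side of the bed (left or right varies). Origin: centre of its underside.
- console: Grey control console 180 (x) x 120 (y) x 40 mm, fixed on the table on the other side of the bed, yaw up to 0.2. Origin: centre of its underside. The dial stands at x = -35 mm on its top, the button at x = +55 mm.
- dial (a joint): Angle of the dial in rad, 0 to 4.2, growing clockwise seen from above; at 0 its white pointer points along the console's -x. Light friction (0.03 N m); it stays where it is left.
- dial_grip (a point): On the dial's axis at the height to grip, 75 mm above the table. The dial has a black bar grip 42 mm long, 14 mm wide, 32 mm high (top 82 mm above the table; from 50 mm above it upwards) on a disc of 22 mm radius. The bar lies along the pointer's direction; pinch it across its 14 mm.
- dial_pointer (a point): End of the dial's white pointer, 30 mm from the dial's axis. It turns with the dial.
- tab (a joint): Angle at which the red tab is clipped to the scale, measured as for dial: the pointer stands at the tab when the two are equal. The tab does not move.
- tab_mark (a point): Red tab's mark on the scale, 30 mm from the dial's axis at the tab's angle.
- button (a joint): Travel of the green push button in m: 0 up, 0.006 fully down; springs back when let go.
- button_top (a point): Centre of the green button's top face (30 mm in diameter), 62 mm above the table; it presses straight down and needs 5 N to go fully down.
- cutter: White rotary cutter with an orange button, 160 mm long; bystander, origin under its centre. Leave it where it is.
- pins: Pin tin, 60 mm across, 35 mm high; bystander, origin under its centre. Leave it where it is.
- mug: White mug, 90 mm high; bystander, origin under its centre. Leave it where it is.
- chalkbox: Blue chalk box 70 x 45 x 22 mm; bystander, origin under its centre. Leave it where it is.
- ruler: Aluminium ruler 300 x 35 mm; bystander, origin under its centre. Leave it where it is.
- cone: Grey plastic cone, 106 mm high; bystander, origin under its centre. Leave it where it is.
- labelbox: Small carton 100 x 70 x 50 mm; bystander, origin under its centre. Leave it where it is.
Things that resemble listed ones, but are neither listed nor needed, are in the scene too. What is shaped like the weight but pink is not meant.

How it is judged:
By the outcome, as a careful person would: the job done as asked, in the order asked, and still so for the second after the job is handed in, with the robot touching nothing.
Of core1, core2, core3, core4 only 3 to 4 are there at a start; the rules pass over those that are not, and their reading is None.
At some moment in a run one of core1, core2, core3, core4, weight may be knocked a few centimetres aside while the robot is not near it.
It also fails if it takes over 208 s, if anything falls off the work surface, if the arm or the gripper's body presses on something with over 40 N, if the wrist force passes 120 N, or if a joint passes its speed limit or range.

## Robot

A 6-joint arm with a two-finger parallel gripper is mounted at the origin on the work surface. World frame = base frame: x ahead of the robot, y to its left, z up, the work surface at z = 0. Lengths are in m, angles in rad, forces in N, time in s.
With the tool pointing down it reaches from about 0.225 to 0.725 m from the base axis. Payload 3.1 kg.
Tool frame: the origin (TCP) lies midway between the tips of the shut fingers; the grasp point (between the pads) lies 19 mm behind it; z points along the fingers, y is the line along which they close (so a half turn about z gives the same grasp; the last joint's range is limited). The gripper opens to 85 mm and grips with 20 to 120 N. Pads are 22 mm wide; open, the fingers measure 114 mm over their backs; the gripper's body (76 mm by 85 mm) begins 54 mm behind the grasp point. The pads swing forward as they close: fully open they stand 13 mm farther back than shut.
Start: joints at [-1.329, 0.048, 0.099, 1.622, 0, 1.443], TCP at [0.19, -0.49, 0.231] pointing down, gripper open.
Joint ranges: [-2.91, 2.91], [-0.99, 1.94], [-1.21, 1.42], [-2.12, 2.29], [-1.49, 1.47], [-3.14, 3.14]. Speed limits (rad/s): [2.79, 2.79, 3.14, 3.14, 3.14, 3.14].

## Interface

Orientations are given as a unit quaternion [x, y, z, w].
In Python, from workcell import bot gives the robot as it stands.
- The arm moves only by the tool servo_tool, never from a script. Its argument "increments" is text: rows parted by semicolons, each of 6 numbers parted by spaces: the shift along the tool's x, y, z each as a share of 0.12 m, from -1 to 1, then the turn, a rotation vector about the tool's x, y, z each as a share of 90 degrees, from -1 to 1. A call has 1 to 12 rows; each row is the pose to reach, as a shift and turn from the pose commanded when the call began, along the tool's axes at that moment; what a row does not reach only later rows make up. A row lasts 1/12 s, in which the tool goes at most 41.7 mm and 7.16 degrees, less where a joint would pass 70% of its speed; a pose out of reach is approached as far as the arm can. A call with a number of a shift or a turn outside -1 to 1 is refused whole. A call with a gripper value outside its range is refused whole. "jaw" is the opening, from -1 (shut) to 1 (fully open), set as the call begins (left out, the last holds). The fingers move at their own pace and stop on an object; "force" is the grip in N (left out, the last holds). Time passes only in rows, so rows that repeat a pose let the fingers close. It gives the time, the measured TCP pose, the force, the opening and the grip force at its end, in the units of the state.
- bot.get_obs(): the state, without advancing time (a new reading comes with each control period).
- bot.read_camera(name): name is "scene" or "top" or "wrist"; returns the picture (480x640x3 uint8, red, green, blue); there is no depth.
- bot.camera_info(name): a dict with "vertical_fov" (degrees; the focal length in pixels is half the picture's height over the tangent of half this angle, whatever the lens; pixels are square), "cx", "cy" (the principal point, pixels), "xyz" and "orientation" of the camera in the world; the wrist camera has in their place "hand_eye" (4x4, takes a point from camera to tool coordinates, whose origin is the TCP and whose axes are the flange's). Camera axes: x right, y up, looking along -z (the intrinsics and any distortion apply to the point x, -y, -z); pixel columns grow to the right and rows downward; lengths in m; the calibration is good to about 2 mm. A picture is of the moment at which its call begins: read the wrist's pose just before it. camera_info takes no time and is no camera call.
- bot.finish_job(): hands the job in; it is judged then, once.
The state is a dict: "time_s": time; "joint_pos": joint angles; "joint_velocities": joint speeds; "joint_torque": joint torques, N m; "position": TCP position; "tcp_rot": TCP orientation; "wrist_force": force on the tool from outside, world axes, zero at the start; "wrist_torque": the same for the moment, N m; "opening": finger opening in m; "finger_force": force on a finger pad.
Only numpy, scipy, OpenCV 4.12 (cv2) and the standard library are available. Lean on these libraries where they do the work, as an engineer would, in place of code of your own. Each camera call takes 0.05 s, during which the arm holds its last target. There are 200 camera calls.

## Working session

There is one attempt and no reset: what is moved stays moved. The work goes in short steps, Python scripts to look and compute and a tool call to move; the robot and the scene stay as the last step left them, time stands still between calls to the robot, and variables do not carry over. Pictures are saved under pics/ and viewed, at most 14 in all, crops included, and the job is handed in when it is done.

Besides the shell and the picture viewer there is one more tool, called as name(argument=value, ...) on one line, values as JSON. servo_tool: Moves the arm, as the interface text tells. Its arguments: {"type":"object","properties":{"increments":{"type":"string"},"jaw":{"type":"number"},"force":{"type":"number"}},"required":["increments"]}

```bash
mkdir -p pics; ls
python3 - <<'E'
from workcell import bot
import cv2
for n in("scene","top","wrist"):
    print(n,bot.camera_info(n))
o=bot.get_obs();print(o)
for n in("top","scene"):
    cv2.imwrite(f"pics/{n}0.png",bot.read_camera(n)[:,:,::-1])
E
```

```text
pics
scene {'vertical_fov': 55.2840150666118, 'cx': 315.0101519950698, 'cy': 242.10194052731623, 'xyz': array([ 1.11411669, -0.57731251,  0.91974689]), 'orientation': array([0.34185403, 0.13990801, 0.37410512, 0.85065089])}
top {'vertical_fov': 44.70461897288632, 'cx': 317.1054845865177, 'cy': 236.68221709166477, 'xyz': array([ 0.40728963, -0.00369613,  1.80261073]), 'orientation': array([-0.02003576,  0.02528891,  0.70712213, -0.70635496])}
wrist {'vertical_fov': 68.65938589642838, 'cx': 321.24872939158655, 'cy': 236.24493801257202, 'hand_eye': array([[-2.37113401e-04,  9.64672217e-01,  2.63452952e-01,
         6.77611319e-02],
       [ 9.99999712e-01,  3.88928887e-05,  7.57609442e-04,
        -1.41330977e-05],
       [ 7.20598333e-04,  2.63453056e-01, -9.64671948e-01,
        -1.43270472e-01],
       [ 0.00000000e+00,  0.00000000e+00,  0.00000000e+00,
         1.00000000e+00]])}
{'time_s': 0.0, 'joint_pos': array([-1.32877557e+00,  4.87177068e-02,  9.75881816e-02,  1.62198450e+00,
        2.33475167e-05,  1.44300537e+00]), 'joint_velocities': array([-0.00200185,  0.00089374, -0.0016693 ,  0.00083266,  0.000374  ,
        0.00105251]), 'joint_torque': array([-5.90368927e-04, -3.38774192e+01,  3.20017827e+01,  1.99788826e-02,
       -1.83335592e-04,  6.15593230e-07]), 'position': array([ 0.18960913, -0.4889147 ,  0.23012949]), 'tcp_rot': array([ 9.82952906e-01,  1.83853861e-01, -5.44968191e-05, -1.15762518e-03]), 'wrist_force': array([0.65812879, 0.59651264, 0.21430843]), 'wrist_torque': array([-0.01927801, -0.01758342,  0.03291442]), 'finger_force': 0.0, 'opening': 0.08549195889495131}
```

View pics/top0.png

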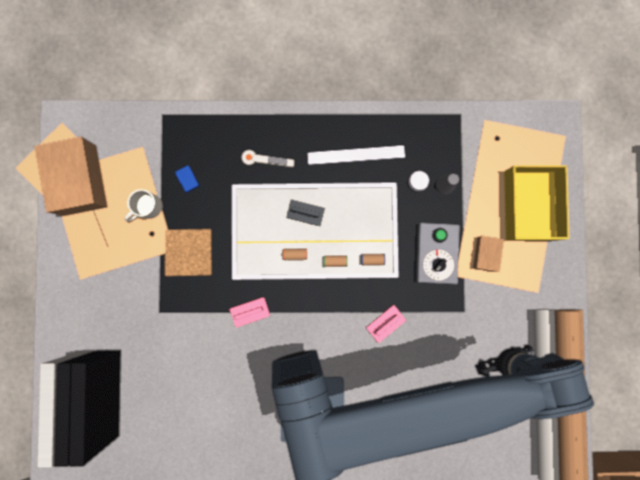

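View pics/scene0.png

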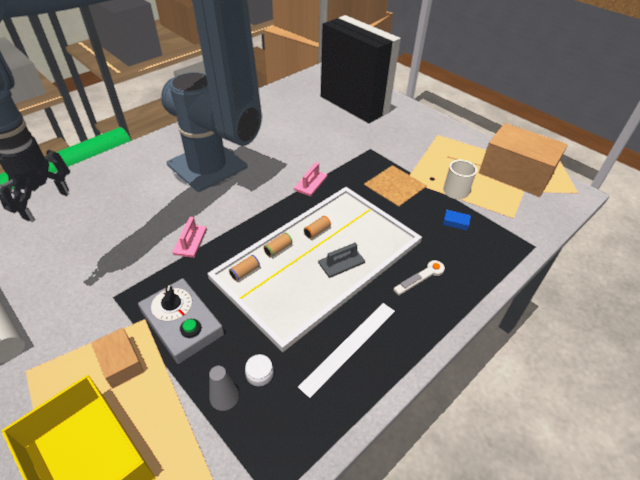

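The top view shows the black weight at (305,212), and cores orange(?) at (295,254), green(?) at (335,261) and another at (373,259). The line runs at row 241, mat at (189,252), console at (438,253). Look-alikes for the weight are the pink slabs at (250,312) and (386,324), which are not meant. The dark cone at (452,182), the mug lookalikes and the dial's black bar are also dark. The target is the black slab on the bed.

```bash
cat > h.py <<'E'
from workcell import bot
import numpy as np, cv2
from scipy.spatial.transform import Rotation as R
def cam(n):
    i=bot.camera_info(n); f=240/np.tan(np.radians(i["vertical_fov"])/2)
    if n=="wrist":
        o=bot.get_obs(); T=np.eye(4); T[:3,:3]=R.from_quat(o["tcp_rot"]).as_matrix(); T[:3,3]=o["position"]
        H=T@i["hand_eye"]; Rm,t=H[:3,:3],H[:3,3]
    else: Rm,t=R.from_quat(i["orientation"]).as_matrix(),np.array(i["xyz"])
    return f,i["cx"],i["cy"],Rm,t
def shot(n,save=None):
    c=cam(n); im=bot.read_camera(n)
    if save: cv2.imwrite(f"pics/{save}.png",im[:,:,::-1])
    return im,c
def ray(c,px,z):
    f,cx,cy,Rm,t=c; p=np.atleast_2d(px).astype(float)
    d=np.c_[(p[:,0]-cx)/f,-(p[:,1]-cy)/f,-np.ones(len(p))]@Rm.T
    return t+d*((z-t[2])/d[:,2])[:,None]
def proj(c,P):
    f,cx,cy,Rm,t=c; q=(np.atleast_2d(P)-t)@Rm
    return np.c_[cx+f*q[:,0]/-q[:,2],cy-f*q[:,1]/-q[:,2]]
def hsv(im): return cv2.cvtColor(im,cv2.COLOR_RGB2HSV)
def blobs(m,amin=15):
    n,l,s,c=cv2.connectedComponentsWithStats(m.astype(np.uint8))
    return [(c[i],s[i],l==i) for i in range(1,n) if s[i,4]>=amin]
def rect(m,c,z):
    "minAreaRect of mask pixels cast on plane z: centre, long-axis yaw, sizes (m)"
    ct=max(cv2.findContours(m.astype(np.uint8),0,1)[0],key=cv2.contourArea)[:,0]
    w=ray(c,ct,z)[:,:2]; r=cv2.minAreaRect((w*1000).astype(np.float32)); b=cv2.boxPoints(r)
    e=b[1]-b[0],b[2]-b[1]; e=max(e,key=np.linalg.norm)
    return np.array(r[0])/1000,(np.arctan2(e[1],e[0])+np.pi/2)%np.pi-np.pi/2,sorted(r[1])
def plan(pos,psi=None):
    "shares of the total move from present pose to pos, tool down with tool-x yaw psi"
    o=bot.get_obs(); r=R.from_quat(o["tcp_rot"]); m=r.as_matrix()
    s=m.T@(np.array(pos)-o["position"])/.12
    p0=np.arctan2(m[1,0],m[0,0])
    if psi is None: psi=p0
    v=(r.inv()*R.from_quat([np.cos(psi/2),np.sin(psi/2),0,0])).as_rotvec()/(np.pi/2)
    print("t",round(o["time_s"],1),"at",o["position"].round(4),"psi",round(p0,3),"shift",s.round(3),"turn",v.round(3))
E
python3 - <<'E'
from h import *
im=cv2.imread("pics/top0.png")[:,:,::-1].copy(); c=cam("top"); h=hsv(im)
H,S,V=h[...,0],h[...,1],h[...,2]
y=(H>20)&(H<35)&(S>90)&(V>120); y[:,:200]=0;y[:,420:]=0
b=[x for x in blobs(y,30)]
for x in b: print("line",x[1],rect(x[2],c,.012))
w=(V>140)&(S<60); w[:,:200]=0; w[:,410:]=0; w[:180]=0;w[290:]=0
for x in blobs(w,500): print("bed?",x[1],rect(x[2],c,.017))
k=(V<90); k[:195]=0;k[230:]=0;k[:,250:]&=True;k[:,:260]=0;k[:,360:]=0
for x in blobs(k,100): print("weight?",x[1],rect(x[2],c,.024))
m=(H>8)&(H<20)&(S>120);m[:,:162]=0;m[:,215:]=0;m[:225]=0;m[280:]=0
for x in blobs(m,300): print("mat",x[1],rect(x[2],c,.004))
g=(H>45)&(H<80)&(S>150);g[:,:400]=0;g[:,470:]=0
for x in blobs(g,20): print("btn",x[0],x[1],ray(c,x[0],.062))
cv2.imwrite("pics/crop1.png",cv2.resize(im[170:290,225:465][:,:,::-1],None,fx=3.3,fy=3.3,interpolation=2))
plan([.5,0.0,.33],np.pi/2)
E
```

```text
line [279 241  85   2 102] (array([ 0.50739362, -0.02910556]), np.float32(1.5698935), [3.0765528678894043, 258.13885498046875])
line [369 240  23   2  38] (array([ 0.51030829, -0.21051674]), np.float32(1.5699059), [3.0806944370269775, 67.71955108642578])
line [238 242  38   1  38] (array([0.50603577, 0.16899837]), np.float32(1.5698806), [2.8988812118768692e-05, 113.51080322265625])
bed? [  232   182   167    98 14092] (array([ 0.54159894, -0.00980763]), np.float32(-1.5603433), [294.21868896484375, 507.7898864746094])
weight? [289 208  30  11 119] (array([0.59238385, 0.02463377]), np.float32(1.2960118), [13.971708297729492, 91.28292846679688])
mat [ 166  230   45   45 1998] (array([0.47599188, 0.38040576]), np.float32(1.5700337), [135.51084899902344, 136.9141387939453])
t 0.1 at [ 0.1896 -0.489   0.2302] psi 0.37 shift [ 3.885 -2.866 -0.824] turn [-0.001 -0.001 -0.765]
```

View pics/crop1.png

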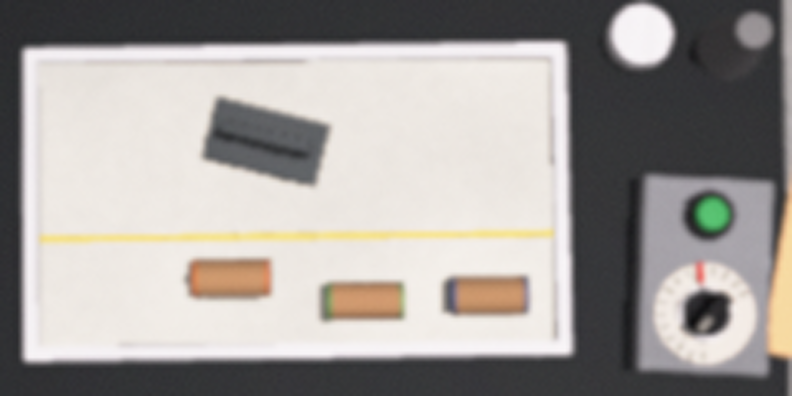

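The crop confirms the black slab with a bar handle. The cores are orange, green and blue, with no labels visible from above yet. The red tab is at the dial's far side. I'll move up for a wrist view.

servo_tool(increments="0.94 -0.8 -0.21 0 0 0;0.94 -0.8 -0.21 0 0 0;0.94 -0.8 -0.21 0 0 0;0.94 -0.8 -0.21 0 0 0")

```text
time_s: 0.43
position: [0.2612, -0.3562, 0.2568]
tcp_rot: [0.983, 0.184, 0.0, -0.001]
wrist_force: [0.6, -0.4, 0.9]
opening: 0.0853
finger_force: 0.0
```

servo_tool(increments="0.94 -0.8 -0.21 0 0 0;0.94 -0.8 -0.21 0 0 0;0.94 -0.8 -0.21 0 0 0;0.94 -0.8 -0.21 0 0 0")

```text
time_s: 0.77
position: [0.3316, -0.2258, 0.2823]
tcp_rot: [0.983, 0.185, 0.001, -0.0]
wrist_force: [0.2, -0.0, -1.4]
opening: 0.0857
finger_force: 0.0
```

servo_tool(increments="0.94 -0.8 -0.21 0 0 0;0.94 -0.8 -0.21 0 0 0;0.94 -0.8 -0.21 0 0 0;0.94 -0.8 -0.21 0 0 0")

```text
time_s: 1.1
position: [0.4021, -0.0955, 0.3073]
tcp_rot: [0.983, 0.185, 0.001, -0.001]
wrist_force: [0.5, -0.7, -0.7]
opening: 0.0854
finger_force: 0.0
```

servo_tool(increments="0.94 -0.8 -0.21 0 0 -0.765;0.94 -0.8 -0.21 0 0 -0.765;0.94 -0.8 -0.21 0 0 -0.765;0.94 -0.8 -0.21 0 0 -0.765;0.94 -0.8 -0.21 0 0 -0.765;0.94 -0.8 -0.21 0 0 -0.765;0.94 -0.8 -0.21 0 0 -0.765;0.94 -0.8 -0.21 0 0 -0.765;0.94 -0.8 -0.21 0 0 -0.765;0.94 -0.8 -0.21 0 0 -0.765;0.94 -0.8 -0.21 0 0 -0.765;0.94 -0.8 -0.21 0 0 -0.765")

```text
time_s: 2.1
position: [0.4715, 0.0316, 0.3316]
tcp_rot: [0.708, 0.707, -0.0, -0.0]
wrist_force: [1.1, 0.3, 0.8]
opening: 0.0857
finger_force: 0.0
```

Run:
```python
from h import *
im,c=shot("wrist","w1"); np.save("w1c.npy",np.array([c[0],c[1],c[2],*c[3].ravel(),*c[4]]))
plan([.47,0.03,.33],np.pi/2)
```

```text
t 2.1 at [0.4715 0.0316 0.3317] psi 1.57 shift [-0.014 -0.013  0.015] turn [-0.    -0.    -0.001]
```

View pics/w1.png

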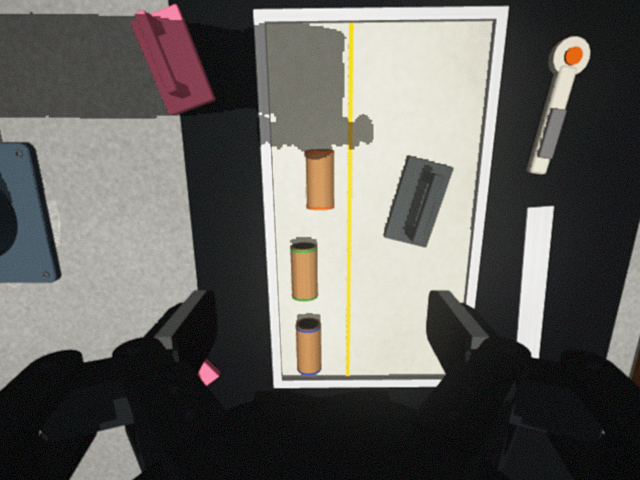

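The wrist view shows the bed with its line at column ~350. Cores are orange (320,180), green (304,270) and blue (309,346), labels hidden. The weight is at (418,201) with its handle at (422,200).

Run:
```python
from h import *
im=cv2.imread("pics/w1.png")[:,:,::-1].copy(); a=np.load("w1c.npy"); c=(a[0],a[1],a[2],a[3:12].reshape(3,3),a[12:])
h=hsv(im);H,S,V=h[...,0],h[...,1],h[...,2]
y=(H>20)&(H<35)&(S>120)&(V>90); y[:,:335]=0;y[:,365:]=0
ys,xs=np.nonzero(y); p=np.polyfit(ys,xs,1); e=np.array([[np.polyval(p,v),v] for v in(ys.min(),ys.max())])
w=ray(c,e,.012); print("line ends",w.round(4),"mid",w.mean(0).round(4),"len",np.linalg.norm(w[0]-w[1]))
k=(V<110)&(S<120); k[:150]=0;k[252:]=0;k[:,:378]=0;k[:,458:]=0
bl=max(blobs(k,100),key=lambda x:x[1][4]); print("slab",bl[1],rect(bl[2],c,.018))
# handle: darkest px
d=k&(V<60); bl=max(blobs(d,20),key=lambda x:x[1][4]);print("dark",bl[1],rect(bl[2],c,.06))
b=(H>5)&(H<20)&(S>110)&(V>70); b[:,:280]=0;b[:,345:]=0;b[:100]=0
for x in blobs(b,200): print("core",x[1],rect(x[2],c,.040))
print("bed outer corners",ray(c,[[255,10],[508,7],[275,387]],.022).round(4))
cv2.imwrite("pics/crop2.png",cv2.resize(im[140:390,260:470][:,:,::-1],None,fx=2.4,fy=2.4,interpolation=2))
```

```text
line ends [[ 0.5072  0.2325  0.012 ]
 [ 0.5115 -0.2493  0.012 ]] mid [ 0.5093 -0.0084  0.012 ] len 0.4817603557583803
slab [ 384  156   69   91 3826] (array([0.59702692, 0.02035516]), np.float32(1.3173598), [61.492496490478516, 109.76539611816406])
dark [404 166  30  74 539] (array([0.58748065, 0.02624953]), np.float32(1.3124954), [15.32974910736084, 88.30179595947266])
core [ 305  150   29   60 1556] (array([0.46980005, 0.0516862 ]), np.float32(-1.5636673), [33.73672103881836, 72.19938659667969])
core [ 291  252   26   46 1076] (array([ 0.44911151, -0.07271407]), np.float32(-1.5611289), [32.31004333496094, 63.8236198425293])
core [297 331  24  42 876] (array([ 0.45381796, -0.18861784]), np.float32(1.5682012), [32.49640655517578, 65.78236389160156])
bed outer corners [[ 0.3972  0.2419  0.022 ]
 [ 0.6842  0.2444  0.022 ]
 [ 0.4017 -0.261   0.022 ]]
```

View pics/crop2.png

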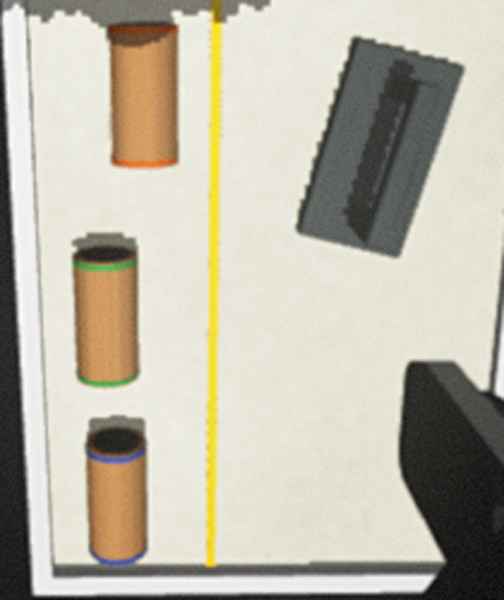

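servo_tool(increments="-0.1 1 0.76 0 0 0;-0.1 1 0.76 0 0 0;-0.1 1 0.76 0 0 0;-0.1 1 0.76 0 0 0;-0.1 1 0.76 0 0 0")

```text
time_s: 2.57
position: [0.5925, 0.0191, 0.2332]
tcp_rot: [0.708, 0.707, -0.003, -0.003]
wrist_force: [-1.0, 0.2, -2.2]
opening: 0.0857
finger_force: 0.0
```

servo_tool(increments="0 0.05 1 0 0 0.162;0 0.05 1 0 0 0.162;0 0.05 1 0 0 0.162;0 0.05 1 0 0 0.162;0 0.05 1 0 0 0.162")

```text
time_s: 2.98
position: [0.5944, 0.02, 0.1181]
tcp_rot: [0.791, 0.612, -0.003, -0.003]
wrist_force: [-0.2, -0.1, 0.4]
opening: 0.0854
finger_force: 0.0
```

Run:
```python
from h import *
im,c=shot("wrist","w2")
plan([.597,0.02,.045],1.315)
print(proj(c,[[.597,.02,.068],[.597,.02,.024]]))
```

```text
t 3.0 at [0.5974 0.0197 0.122 ] psi 1.317 shift [ 0.002 -0.004  0.642] turn [-0.     0.     0.001]
[[324.93693691 259.25538599]
 [324.81566366 238.70773954]]
```

View pics/w2.png

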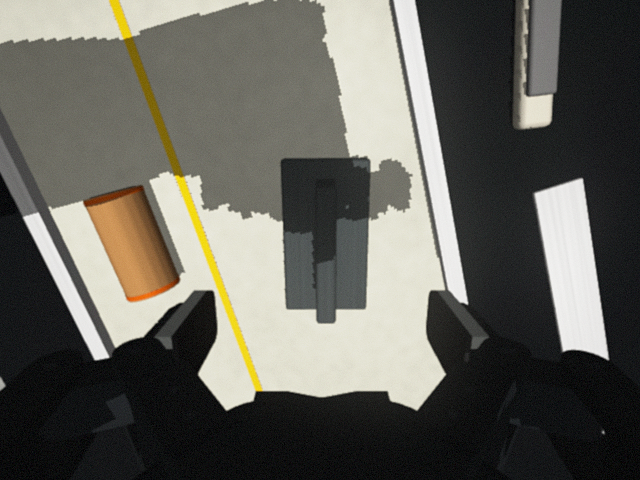

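The handle bar is centred between the fingers at (326,250) and is aligned with the tool.

servo_tool(increments="0 0 0.64 0 0 0;0 0 0.64 0 0 0;0 0 0.64 0 0 0;0 0 0.64 0 0 0")

```text
time_s: 3.37
position: [0.5981, 0.0197, 0.0461]
tcp_rot: [0.791, 0.612, 0.0, 0.0]
wrist_force: [0.1, -1.4, 0.4]
opening: 0.0853
finger_force: 0.0
```

servo_tool(increments="0 0 0 0 0 0;0 0 0 0 0 0;0 0 0 0 0 0;0 0 0 0 0 0;0 0 0 0 0 0;0 0 0 0 0 0;0 0 0 0 0 0;0 0 0 0 0 0;0 0 0 0 0 0;0 0 0 0 0 0", jaw=-1, force=70)

```text
time_s: 4.2
position: [0.5974, 0.0199, 0.0447]
tcp_rot: [0.791, 0.612, -0.0, -0.0]
wrist_force: [-3.0, 1.4, 6.0]
opening: 0.0108
finger_force: 69.3
```

servo_tool(increments="0 0 -0.2 0 0 0;0 0 -0.4 0 0 0;0 0 -0.6 0 0 0;0 0 -0.8 0 0 0;0 0 -0.8 0 0 0;0 0 -0.8 0 0 0")

```text
time_s: 4.7
position: [0.5984, 0.0195, 0.1397]
tcp_rot: [0.791, 0.612, 0.0, 0.001]
wrist_force: [0.0, 0.5, -6.2]
opening: 0.0105
finger_force: 69.3
```

servo_tool(increments="0.3 -0.2 0 0 0 0;0.6 -0.39 0 0 0 0;0.88 -0.58 0 0 0 0;0.88 -0.58 0 0 0 0")

```text
time_s: 5.03
position: [0.5512, 0.1466, 0.1356]
tcp_rot: [0.789, 0.615, -0.002, -0.006]
wrist_force: [-0.9, -1.3, -6.2]
opening: 0.0108
finger_force: 69.2
```

servo_tool(increments="0.3 -0.2 0 0 0 0;0.6 -0.39 0 0 0 0;0.88 -0.58 0 0 0 0;0.88 -0.58 0 0 0 0")

```text
time_s: 5.37
position: [0.5105, 0.2659, 0.1359]
tcp_rot: [0.788, 0.615, -0.002, -0.005]
wrist_force: [0.2, -0.7, -5.8]
opening: 0.0105
finger_force: 69.4
```

servo_tool(increments="0.3 -0.2 0 0 0 -0.05;0.6 -0.39 0 0 0 -0.1;0.88 -0.58 0 0 0 -0.167;0.88 -0.58 0 0 0 -0.167;0.88 -0.58 0 0 0 -0.167;0.88 -0.58 0 0 0 -0.167")

```text
time_s: 5.87
position: [0.4737, 0.3778, 0.1367]
tcp_rot: [0.704, 0.71, -0.003, -0.0]
wrist_force: [0.1, -0.7, -5.8]
opening: 0.0107
finger_force: 69.3
```

Run:
```python
from h import *
plan([.476,0.38,.038],np.pi/2+.009)
im,c=shot("wrist","w3"); h=hsv(im);H,S,V=h[...,0],h[...,1],h[...,2]
m=(H>8)&(H<22)&(S>110)&(V>60); 
for x in blobs(m,1500): print("mat?",x[1],rect(x[2],c,.004))
print(proj(c,[[.476,.38,.004]]))
```

```text
t 5.9 at [0.4737 0.3778 0.1367] psi 1.58 shift [0.022 0.023 0.823] turn [-0.003  0.002  0.   ]
mat? [  231     0   272   303 21486] (array([0.48744064, 0.40832834]), np.float32(1.2048889), [183.09735107421875, 238.81289672851562])
[[323.54497531 223.22398978]]
```

View pics/w3.png

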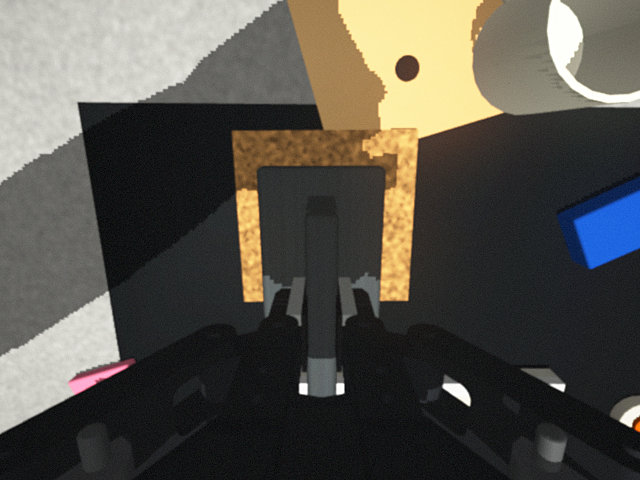

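The weight hangs over the mat. Mat corners are (233,130), (418,128), (410,301) and (244,301), so the centre is ≈(327,221), about 3 px right of my estimate.

servo_tool(increments="0.03 0.04 0.2 0 0 0;0.03 0.04 0.4 0 0 0;0.03 0.04 0.6 0 0 0;0.03 0.04 0.74 0 0 0;0.03 0.04 0.79 0 0 0;0.03 0.04 0.81 0 0 0;0.03 0.04 0.82 0 0 0;0.03 0.04 0.82 0 0 0")

```text
time_s: 6.58
position: [0.4811, 0.3823, 0.0429]
tcp_rot: [0.704, 0.71, 0.001, 0.0]
wrist_force: [-0.1, -0.4, -6.2]
opening: 0.011
finger_force: 69.3
```

servo_tool(increments="0 0 0 0 0 0;0 0 0 0 0 0;0 0 0 0 0 0;0 0 0 0 0 0;0 0 0 0 0 0;0 0 0 0 0 0", jaw=1)

```text
time_s: 7.08
position: [0.4803, 0.3828, 0.0426]
tcp_rot: [0.704, 0.71, 0.001, 0.0]
wrist_force: [0.2, -0.2, 0.2]
opening: 0.0818
finger_force: 0.0
```

servo_tool(increments="0 0 -0.5 0 0 0;0 0 -1 0 0 0;0 0 -1 0 0 0;0 0 -1 0 0 0")

```text
time_s: 7.42
position: [0.4839, 0.3851, 0.1722]
tcp_rot: [0.704, 0.71, 0.008, 0.002]
wrist_force: [-0.3, -0.4, 1.8]
opening: 0.0855
finger_force: 0.0
```

servo_tool(increments="-0.95 0 -0.5 0 0 0;-0.95 0 -0.5 0 0 0;-0.95 0 -0.5 0 0 0;-0.95 0 -0.5 0 0 0")

```text
time_s: 7.75
position: [0.4828, 0.2644, 0.2267]
tcp_rot: [0.706, 0.709, 0.002, 0.003]
wrist_force: [1.3, 0.5, 0.7]
opening: 0.0855
finger_force: 0.0
```

Run:
```python
from h import *
plan([.45,0.05,.16],np.pi/2+.009)
im,c=shot("top")
cv2.imwrite("pics/t2.png",cv2.resize(im[170:290,160:465][:,:,::-1],None,fx=2.6,fy=2.6,interpolation=2))
```

```text
t 7.8 at [0.4828 0.2644 0.2267] psi 1.575 shift [-1.785 -0.284  0.555] turn [ 0.005  0.    -0.003]
```

View pics/t2.png

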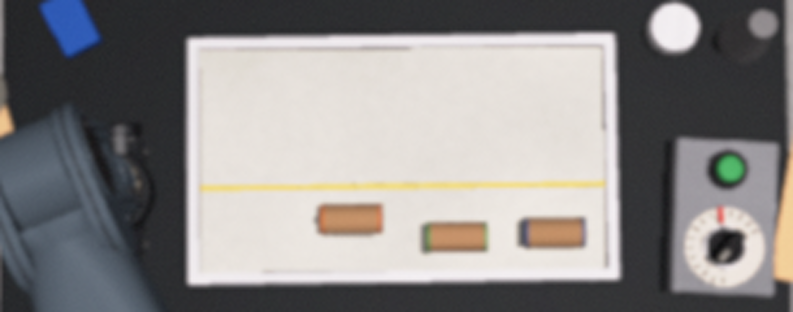

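The weight is off the bed and the cores are unmoved. I'll cage the orange core loosely and roll it forward.

servo_tool(increments="-0.88 -0.05 0.52 0 0 0;-0.88 -0.05 0.52 0 0 0;-0.88 -0.05 0.52 0 0 0;-0.88 -0.05 0.52 0 0 0", jaw=0.05, force=20)

```text
time_s: 8.13
position: [0.4705, 0.1581, 0.1515]
tcp_rot: [0.706, 0.709, -0.007, -0.003]
wrist_force: [0.1, 1.2, -1.6]
opening: 0.0447
finger_force: 0.0
```

servo_tool(increments="-0.88 -0.05 0.5 0 0 0;-0.88 -0.05 0.5 0 0 0;-0.88 -0.05 0.5 0 0 0;-0.88 -0.05 0.5 0 0 0;-0.88 -0.05 0.5 0 0 0;-0.88 -0.05 0.5 0 0 0")

```text
time_s: 8.63
position: [0.4709, 0.0582, 0.0992]
tcp_rot: [0.704, 0.71, 0.0, -0.0]
wrist_force: [0.8, -0.5, 0.7]
opening: 0.0448
finger_force: 0.0
```

Run:
```python
from h import *
plan([.471,0.052,.019],np.pi/2+.009)
print(bot.get_obs()["opening"])
im,c=shot("wrist"); h=hsv(im);H,S,V=h[...,0],h[...,1],h[...,2]
b=(H>5)&(H<20)&(S>110)&(V>50)
for x in blobs(b,400): print("core",x[1],rect(x[2],c,.036))
```

```text
t 8.6 at [0.4709 0.0582 0.0992] psi 1.58 shift [-0.052  0.     0.669] turn [-0.    -0.001 -0.   ]
0.044784772310067195
core [ 289  203   59  122 6225] (array([0.47004092, 0.04954054]), np.float32(-1.5621324), [34.663761138916016, 79.86673736572266])
```

servo_tool(increments="-0.06 0 0.25 0 0 0;-0.06 0 0.5 0 0 0;-0.06 0 0.67 0 0 0;-0.06 0 0.67 0 0 0;-0.06 0 0.67 0 0 0")

```text
time_s: 9.1
position: [0.4703, 0.0513, 0.0188]
tcp_rot: [0.703, 0.711, -0.0, -0.001]
wrist_force: [-0.2, -0.7, 0.5]
opening: 0.0446
finger_force: 0.0
```

servo_tool(increments="0 0.05 0 0 0 0;0 0.1 0 0 0 0;0 0.15 0 0 0 0;0 0.21 0 0 0 0;0 0.27 0 0 0 0;0 0.33 0 0 0 0;0 0.39 0 0 0 0;0 0.45 0 0 0 0;0 0.5 0 0 0 0;0 0.54 0 0 0 0;0 0.57 0 0 0 0;0 0.59 0 0 0 0")

```text
time_s: 10.1
position: [0.5419, 0.0505, 0.0188]
tcp_rot: [0.704, 0.71, -0.0, -0.0]
wrist_force: [-0.1, 0.2, -0.4]
opening: 0.0451
finger_force: 0.0
```

servo_tool(increments="0 0.01 0 0 0 0;0 0.01 0 0 0 0;0 0.01 0 0 0 0;0 0.01 -0.3 0 0 0;0 0.01 -0.67 0 0 0;0 0.01 -0.67 0 0 0;0 0.01 -0.67 0 0 0")

```text
time_s: 10.68
position: [0.5457, 0.0505, 0.1039]
tcp_rot: [0.704, 0.71, 0.003, 0.003]
wrist_force: [0.6, -0.2, -0.1]
opening: 0.0446
finger_force: 0.0
```

Run:
```python
from h import *
plan([.451,-0.073,.099],np.pi/2+.009)
im,c=shot("wrist","w4"); h=hsv(im);H,S,V=h[...,0],h[...,1],h[...,2]
b=(H>5)&(H<20)&(S>110)&(V>50)
for x in blobs(b,400): print("core",x[1],rect(x[2],c,.036))
```

```text
t 10.7 at [0.5457 0.0505 0.1039] psi 1.579 shift [-1.022 -0.798  0.034] turn [ 0.006  0.    -0.   ]
core [ 176  186   66  122 6311] (array([0.4778562 , 0.05112566]), np.float32(1.565164), [36.71582794189453, 79.60531616210938])
core [ 162  400   34   55 1040] (array([ 0.44591504, -0.08556969]), np.float32(0.9507297), [19.113388061523438, 54.29267501831055])
```

View pics/w4.png

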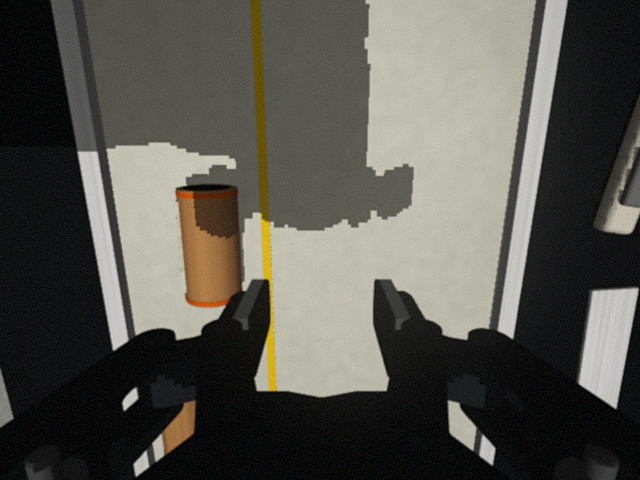

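The orange core barely moved (now at (208,245), x≈0.476). The fingertips were too high and rode over it, so I'll go 11 mm lower.

servo_tool(increments="0 -0.27 0 0 0 0;0 -0.54 0 0 0 0;0 -0.54 0 0 0 0;0 -0.54 0 0 0 0;0 -0.54 0.3 0 0 0;0 -0.54 0.6 0 0 0;0 -0.54 0.76 0 0 0;0 -0.54 0.76 0 0 0;0 -0.54 0.76 0 0 0")

```text
time_s: 11.48
position: [0.4809, 0.0498, 0.0099]
tcp_rot: [0.704, 0.71, 0.002, 0.002]
wrist_force: [0.3, -1.1, 7.1]
opening: 0.0447
finger_force: 3.4
```

servo_tool(increments="0 0.04 0 0 0 0;0 0.08 0 0 0 0;0 0.12 0 0 0 0;0 0.16 0 0 0 0;0 0.2 0 0 0 0;0 0.2 0 0 0 0;0 0.2 0 0 0 0")

```text
time_s: 12.07
position: [0.502, 0.0502, 0.0098]
tcp_rot: [0.704, 0.71, -0.001, -0.0]
wrist_force: [-7.1, 0.3, 12.0]
opening: 0.0451
finger_force: 6.5
```

Run:
```python
from h import *
plan([.541,0.051,.008],np.pi/2+.009)
im,c=shot("wrist"); im2,_=shot("top"); 
cv2.imwrite("pics/c5.png",np.hstack([cv2.resize(im,(400,300)),cv2.resize(im2[190:280,230:350],(400,300))])[:,:,::-1])
```

```text
t 12.1 at [0.502  0.0502 0.0098] psi 1.579 shift [0.004 0.325 0.015] turn [-0.001  0.    -0.   ]
```

View pics/c5.png

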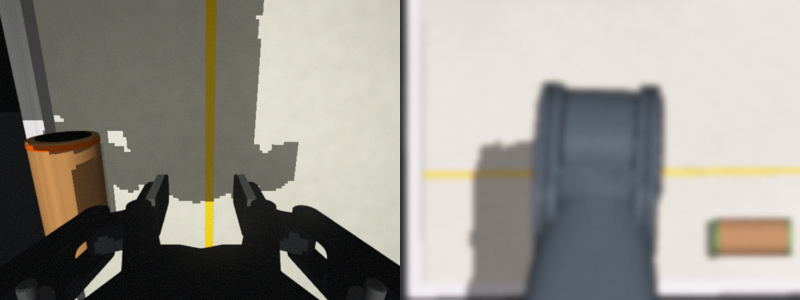

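servo_tool(increments="0 0 -0.4 0 0 0;0 0 -0.9 0 0 0;0 0 -0.9 0 0 0;0 0 -0.9 0 0 0;0 0 -0.9 0 0 0")

```text
time_s: 12.58
position: [0.5045, 0.0501, 0.1183]
tcp_rot: [0.704, 0.71, 0.002, 0.002]
wrist_force: [-0.7, 0.7, -0.4]
opening: 0.045
finger_force: 0.0
```

Run:
```python
from h import *
im,c=shot("wrist"); im2,c2=shot("top"); im3,c3=shot("scene")
plan([.541,0.051,.008],np.pi/2+.009)
h=hsv(im);H,S,V=h[...,0],h[...,1],h[...,2]
b=(H>5)&(H<20)&(S>110)&(V>40)
for x in blobs(b,400): print("core",x[1],rect(x[2],c,.036))
cv2.imwrite("pics/c6.png",np.hstack([cv2.resize(im,(400,300)),cv2.resize(im3[190:340,200:400],(400,300))])[:,:,::-1])
```

```text
t 12.7 at [0.501  0.0502 0.1141] psi 1.579 shift [0.004 0.336 0.883] turn [-0.002 -0.    -0.   ]
core [ 168  181   65  115 5929] (array([0.42670111, 0.05215768]), np.float32(-1.5584527), [37.23637390136719, 78.72101593017578])
```

View pics/c6.png

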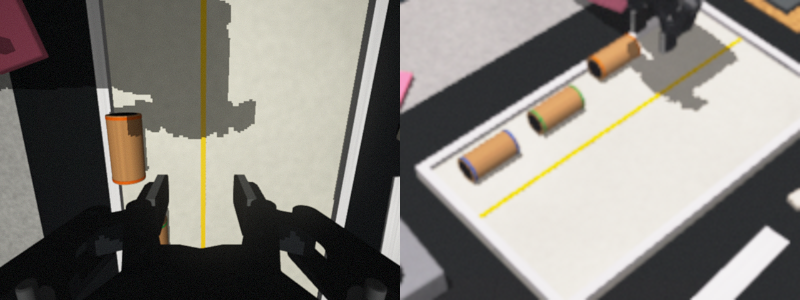

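The orange core has rolled back against the near kerb (wrist crop (125,148), x≈0.427). The fast, tight jaw moves evidently spun it. I'll use a wider cage, settle before descending, move slowly, and clear the contact before lifting.

servo_tool(increments="0.01 -0.2 0 0 0 0;0.01 -0.4 0 0 0 0;0.01 -0.575 0 0 0 0;0.01 -0.575 0 0 0 0;0.01 -0.575 0 0 0 0;0.01 -0.575 0 0 0 0;0.01 -0.575 0 0 0 0", jaw=0.4)

```text
time_s: 13.32
position: [0.4333, 0.0507, 0.1155]
tcp_rot: [0.704, 0.71, -0.0, -0.0]
wrist_force: [-0.1, -0.7, -0.3]
opening: 0.0599
finger_force: 0.0
```

servo_tool(increments="0 0 0.12 0 0 0;0 0 0.24 0 0 0;0 0 0.36 0 0 0;0 0 0.48 0 0 0;0 0 0.58 0 0 0;0 0 0.66 0 0 0;0 0 0.73 0 0 0;0 0 0.78 0 0 0;0 0 0.78 0 0 0")

```text
time_s: 14.07
position: [0.4321, 0.0508, 0.0211]
tcp_rot: [0.704, 0.71, -0.001, -0.001]
wrist_force: [-0.6, 0.0, -0.8]
opening: 0.0598
finger_force: 0.0
```

```bash
cat >> h.py <<'E'
def cores(c,im,z=.036,amin=300):
    h=hsv(im);H,S,V=h[...,0],h[...,1],h[...,2]
    for x in blobs((H>5)&(H<20)&(S>110)&(V>40),amin):
        p,a,s=rect(x[2],c,z); print("core",x[1],p.round(4),round(float(a),3),np.round(s))
E
python3 - <<'E'
from h import *
im,c=shot("wrist"); cores(c,im)
plan([.541,0.051,.020],np.pi/2+.009); print(bot.get_obs()["opening"],bot.get_obs()["wrist_force"])
cv2.imwrite("pics/c7.png",cv2.resize(im,(400,300))[:,:,::-1])
E
```

```text
core [  254   211    94   187 14819] [0.4253 0.0516] -1.562 [35. 82.]
t 14.1 at [0.4326 0.0508 0.022 ] psi 1.579 shift [-0.006  0.904  0.015] turn [-0.001 -0.    -0.   ]
0.059587233660120455 [0.05384315 0.14720556 0.88454921]
```

View pics/c7.png

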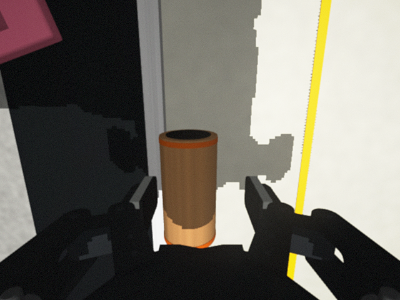

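The orange core now sits between the pads (crop (188,190)). I'll push it gently and check midway.

servo_tool(increments="0 0.04 0 0 0 0;0 0.08 0 0 0 0;0 0.12 0 0 0 0;0 0.16 0 0 0 0;0 0.2 0 0 0 0;0 0.24 0 0 0 0;0 0.28 0 0 0 0;0 0.32 0 0 0 0;0 0.36 0 0 0 0;0 0.39 0 0 0 0;0 0.4 0 0 0 0;0 0.4 0 0 0 0")

```text
time_s: 15.12
position: [0.4812, 0.0512, 0.0225]
tcp_rot: [0.704, 0.71, 0.0, -0.0]
wrist_force: [0.5, -0.5, 0.2]
opening: 0.0594
finger_force: 0.0
```

Run:
```python
from h import *
im,c=shot("wrist"); cores(c,im)
plan([.541,0.051,.020],np.pi/2+.009); print(bot.get_obs()["opening"],bot.get_obs()["wrist_force"])
cv2.imwrite("pics/c8.png",cv2.resize(im,(400,300))[:,:,::-1])
```

```text
core [  258   209    94   189 12987] [0.4762 0.0516] -1.553 [35. 83.]
t 15.2 at [0.4809 0.0512 0.0224] psi 1.579 shift [-0.006  0.501  0.02 ] turn [-0.  0. -0.]
0.059948311863946696 [-1.44325378  0.91089894 -0.2256754 ]
```

View pics/c8.png

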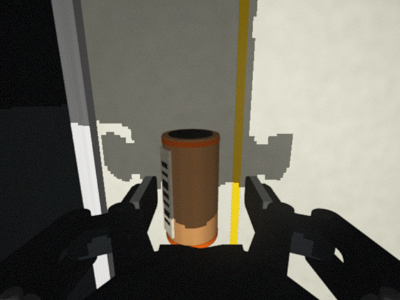

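Rolling works, and the label has appeared on the rear side (crop column 167). From here I'll read label angles numerically.

```bash
cat >> h.py <<'E'
def label(c,im,x0,y0,yaw=.0):
    "core near (x0,y0): axis x from silhouette, then label angle (deg, + = forward) by sampling saturation over the surface"
    h=hsv(im);H,S=h[...,0],h[...,1]
    q=proj(c,[[x0+a,y0+b,z] for a in(-.03,.03) for b in(-.042,.042) for z in(.012,.048)])
    m=np.zeros(S.shape,np.uint8); cv2.fillConvexPoly(m,cv2.convexHull(q.astype(np.int32)),1)
    sat=((S>105)&~((H>21)&(H<36))&(h[...,2]>30)&(m>0)); bl=max(blobs(cv2.morphologyEx(sat.astype(np.uint8),cv2.MORPH_CLOSE,np.ones((9,9))),50),key=lambda b:b[1][4])
    p,a,s=rect(bl[2],c,.030); xc=p[0]
    th=np.radians(np.arange(-100,101,2)); ys=np.linspace(-.022,.022,45); prof=[]
    for t in th:
        P=np.array([[xc+.018*np.sin(t),y0+y,.030+.018*np.cos(t)] for y in ys]); n=np.array([np.sin(t),0,np.cos(t)])
        px=np.round(proj(c,P)).astype(int); ok=((c[4]-P)@n>.01)&(px[:,0]>=0)&(px[:,0]<640)&(px[:,1]>=0)&(px[:,1]<480)
        prof.append((S[px[ok,1],px[ok,0]]<100).mean() if ok.sum()>8 else 0)
    prof=np.array(prof); d=np.degrees(th); on=prof>.5
    runs=[d[r] for r in np.split(np.arange(len(d)),np.where(np.diff(on.astype(int)))[0]+1) if on[r[0]]]
    print("centre",p.round(4),"axis",round(float(a),3),"size",np.round(s,1),"low-sat runs",[(r[0],r[-1]) for r in runs])
    return xc
E
python3 - <<'E'
from h import *
im,c=shot("wrist","w9"); label(c,im,.476,.0516)
im,c=shot("top");
E
```

```text
centre [0.4764 0.0487] axis -1.562 size [36.9 87.2] low-sat runs [(np.float64(-76.0), np.float64(-34.0)), (np.float64(78.0), np.float64(80.0))]
```

servo_tool(increments="0 0.05 0 0 0 0;0 0.1 0 0 0 0;0 0.15 0 0 0 0;0 0.2 0 0 0 0;0 0.25 0 0 0 0;0 0.3 0 0 0 0;0 0.35 0 0 0 0;0 0.4 0 0 0 0;0 0.45 0 0 0 0;0 0.5 0 0 0 0;0 0.55 0 0 0 0;0 0.6 0 0 0 0")

```text
time_s: 16.27
position: [0.5535, 0.0518, 0.0225]
tcp_rot: [0.704, 0.71, -0.0, -0.0]
wrist_force: [-0.1, 0.2, -0.0]
opening: 0.0597
finger_force: 0.0
```

servo_tool(increments="0 0.05 0 0 0 0;0 0.1 0 0 0 0;0 0.14 0 0 0 0;0 0.18 0 0 0 0;0 0.22 0 0 0 0;0 0.26 0 0 0 0;0 0.29 0 0 0 0;0 0.32 0 0 0 0;0 0.34 0 0 0 0;0 0.35 0 0 0 0;0 0.35 0 0 0 0;0 0.35 0 0 0 0")

```text
time_s: 17.27
position: [0.5948, 0.0522, 0.0225]
tcp_rot: [0.704, 0.71, -0.0, -0.0]
wrist_force: [0.2, 0.2, 0.4]
opening: 0.0597
finger_force: 0.0
```

Run:
```python
from h import *
o=bot.get_obs(); print(o["position"],o["wrist_force"])
im,c=shot("wrist","w10"); label(c,im,o["position"][0]-.01,.0516)
```

```text
[0.59475892 0.05217874 0.02247782] [0.21924081 0.2273146  0.4438706 ]
centre [0.5859 0.0497] axis -1.555 size [36.8 87.7] low-sat runs [(np.float64(-74.0), np.float64(-48.00000000000001)), (np.float64(78.0), np.float64(82.0))]
```

servo_tool(increments="0 0.02 0 0 0 0;0 0.04 0 0 0 0;0 0.06 0 0 0 0;0 0.08 0 0 0 0;0 0.1 0 0 0 0;0 0.12 0 0 0 0;0 0.135 0 0 0 0;0 0.15 0 0 0 0;0 0.165 0 0 0 0;0 0.175 0 0 0 0;0 0.175 0 0 0 0;0 0.175 0 0 0 0")

```text
time_s: 18.32
position: [0.6159, 0.0524, 0.0225]
tcp_rot: [0.704, 0.71, -0.0, -0.0]
wrist_force: [-0.7, 0.2, -0.1]
opening: 0.0595
finger_force: 0.0
```

Run:
```python
from h import *
o=bot.get_obs(); print(o["position"],o["wrist_force"])
im,c=shot("wrist","w11"); label(c,im,o["position"][0]-.01,.0516)
```

```text
[0.61590855 0.05235581 0.02250051] [-0.71028559  0.18005533 -0.05541763]
centre [0.6055 0.0504] axis -1.562 size [37.  87.5] low-sat runs [(np.float64(-72.0), np.float64(-68.0)), (np.float64(-28.0), np.float64(16.0))]
```

servo_tool(increments="0 0.008 0 0 0 0;0 0.014 0 0 0 0;0 0.019 0 0 0 0;0 0.023 0 0 0 0;0 0.026 0 0 0 0;0 0.026 0 0 0 0;0 0.026 0 0 0 0")

```text
time_s: 18.95
position: [0.619, 0.0524, 0.0225]
tcp_rot: [0.704, 0.71, 0.0, 0.0]
wrist_force: [-0.5, -0.9, 0.3]
opening: 0.0597
finger_force: 0.0
```

Run:
```python
from h import *
o=bot.get_obs(); print(o["position"],o["wrist_force"])
im,c=shot("wrist","w12"); label(c,im,o["position"][0]-.01,.0516)
```

```text
[0.61903042 0.05238199 0.02252871] [-0.49718691 -0.86466985  0.32550906]
centre [0.6078 0.0502] axis -1.563 size [36.9 87.2] low-sat runs [(np.float64(-72.0), np.float64(-68.0)), (np.float64(-20.0), np.float64(24.000000000000004))]
```

Orange is set at +2°. I'll back off, lift slowly and go to green.

servo_tool(increments="0 -0.025 0 0 0 0;0 -0.05 0 0 0 0;0 -0.05 0 0 0 0;0 -0.05 -0.1 0 0 0;0 -0.05 -0.2 0 0 0;0 -0.05 -0.32 0 0 0;0 -0.05 -0.5 0 0 0;0 -0.05 -0.67 0 0 0;0 -0.05 -0.67 0 0 0")

```text
time_s: 19.75
position: [0.6171, 0.0522, 0.1106]
tcp_rot: [0.704, 0.71, 0.004, 0.004]
wrist_force: [0.9, 0.3, 1.1]
opening: 0.0597
finger_force: 0.0
```

servo_tool(increments="-0.26 -0.33 0 0 0 0;-0.52 -0.66 0 0 0 0;-0.52 -0.66 0 0 0 0;-0.52 -0.66 0 0 0 0")

```text
time_s: 20.08
position: [0.5315, -0.0126, 0.1032]
tcp_rot: [0.705, 0.709, -0.001, -0.0]
wrist_force: [0.3, -0.5, -0.5]
opening: 0.0598
finger_force: 0.0
```

servo_tool(increments="-0.26 -0.33 0 0 0 0;-0.52 -0.66 0 0 0 0;-0.52 -0.66 0 0 0 0;-0.52 -0.66 0 0 0 0;-0.52 -0.66 0 0 0 0;-0.52 -0.66 0 0 0 0")

```text
time_s: 20.58
position: [0.4571, -0.0736, 0.1039]
tcp_rot: [0.704, 0.71, 0.001, 0.001]
wrist_force: [-0.7, 0.2, 0.5]
opening: 0.0598
finger_force: 0.0
```

Run:
```python
from h import *
o=bot.get_obs()
im,c=shot("wrist","w13"); cores(c,im);label(c,im,.449,-.073)
label(c,im,.6078,.0516)
plan([.455,-.073,.022],np.pi/2+.009)
im,c=shot("top"); cores(c,im,.036,60)
```

```text
core [ 547    0   93   97 4826] [0.6057 0.0425] -1.561 [43. 47.]
core [ 278  198   56  104 5355] [ 0.4487 -0.0742] -1.563 [34. 68.]
core [ 289  365   49   33 1172] [ 0.4533 -0.1697] 0.02 [26. 34.]
centre [ 0.4488 -0.0749] axis -1.556 size [35.4 81.1] low-sat runs [(np.float64(-80.0), np.float64(-72.0)), (np.float64(70.0), np.float64(84.0))]
centre [0.6109 0.0438] axis 1.568 size [45.7 49. ] low-sat runs [(np.float64(-24.000000000000004), np.float64(20.0)), (np.float64(26.0), np.float64(48.00000000000001))]
t 20.6 at [ 0.4572 -0.0734  0.1037] psi 1.58 shift [ 0.004 -0.02   0.681] turn [0.001 0.    0.   ]
core [  35  138   72   79 4350] [0.7055 0.7324] 0.199 [189. 235.]
core [474 165  51 107 998] [ 0.5673 -0.5968] -0.379 [133. 337.]
core [ 165  229   47   47 1387] [0.475  0.3735] 0.015 [139. 140.]
core [365 255  18   9 145] [ 0.4528 -0.1876] 1.57 [24. 52.]
core [ 556  311   31  169 4342] [ 0.0478 -0.7753] 0.0 [ 78. 495.]
core [ 594  452   46   28 1213] [-0.1609 -0.9058] 1.567 [ 78. 135.]
```

servo_tool(increments="0 -0.02 0.12 0 0 0;0 -0.02 0.24 0 0 0;0 -0.02 0.36 0 0 0;0 -0.02 0.46 0 0 0;0 -0.02 0.55 0 0 0;0 -0.02 0.62 0 0 0;0 -0.02 0.67 0 0 0;0 -0.02 0.68 0 0 0;0 -0.02 0.68 0 0 0")

```text
time_s: 21.43
position: [0.4532, -0.0736, 0.021]
tcp_rot: [0.704, 0.71, -0.0, -0.0]
wrist_force: [-0.1, 1.1, -0.8]
opening: 0.0599
finger_force: 0.0
```

servo_tool(increments="0 0.05 0 0 0 0;0 0.1 0 0 0 0;0 0.15 0 0 0 0;0 0.2 0 0 0 0;0 0.25 0 0 0 0;0 0.3 0 0 0 0;0 0.35 0 0 0 0;0 0.4 0 0 0 0;0 0.45 0 0 0 0;0 0.5 0 0 0 0;0 0.54 0 0 0 0;0 0.56 0 0 0 0")

```text
time_s: 22.43
position: [0.5213, -0.0733, 0.0213]
tcp_rot: [0.704, 0.71, 0.0, 0.0]
wrist_force: [-0.4, 0.8, -1.4]
opening: 0.0598
finger_force: 0.0
```

servo_tool(increments="0 0.01 0 0 0 0;0 0.01 0 0 0 0;0 0.01 0 0 0 0")

```text
time_s: 22.68
position: [0.5215, -0.0732, 0.0212]
tcp_rot: [0.704, 0.71, -0.0, -0.0]
wrist_force: [-0.3, -0.7, -0.8]
opening: 0.0596
finger_force: 0.0
```

Run:
```python
from h import *
o=bot.get_obs(); print(o["position"],o["wrist_force"])
im,c=shot("wrist","w14"); label(c,im,o["position"][0]-.01,-.0745)
```

```text
[ 0.52146431 -0.07320566  0.02124221] [-0.32400008 -0.72438026 -0.76879157]
centre [ 0.52   -0.0743] axis -1.563 size [36.3 88.1] low-sat runs [(np.float64(-76.0), np.float64(-68.0)), (np.float64(6.000000000000001), np.float64(54.0)), (np.float64(76.0), np.float64(78.0))]
```

servo_tool(increments="0 0 0 0 0 0;0 0 0 0 0 0;0 0.05 0 0 0 0;0 0.1 0 0 0 0;0 0.15 0 0 0 0;0 0.2 0 0 0 0;0 0.25 0 0 0 0;0 0.3 0 0 0 0;0 0.35 0 0 0 0;0 0.4 0 0 0 0;0 0.44 0 0 0 0;0 0.47 0 0 0 0", jaw=0.17)

```text
time_s: 23.73
position: [0.5788, -0.0728, 0.0213]
tcp_rot: [0.704, 0.71, 0.0, 0.0]
wrist_force: [-0.2, -0.1, 0.1]
opening: 0.0499
finger_force: 0.0
```

servo_tool(increments="0 0.04 0 0 0 0;0 0.08 0 0 0 0;0 0.12 0 0 0 0;0 0.16 0 0 0 0;0 0.19 0 0 0 0;0 0.22 0 0 0 0;0 0.25 0 0 0 0;0 0.27 0 0 0 0;0 0.28 0 0 0 0;0 0.28 0 0 0 0;0 0.28 0 0 0 0;0 0.28 0 0 0 0")

```text
time_s: 24.73
position: [0.6115, -0.0725, 0.0213]
tcp_rot: [0.704, 0.71, -0.0, -0.0]
wrist_force: [-0.3, 0.8, 0.3]
opening: 0.0498
finger_force: 0.0
```

Run:
```python
from h import *
o=bot.get_obs(); print(o["position"],o["wrist_force"],o["opening"])
im,c=shot("wrist","w15"); label(c,im,o["position"][0]-.007,-.0745)
```

```text
[ 0.61147117 -0.07246086  0.02129051] [-0.2652339   0.77145522  0.26800184] 0.049799296798470505
centre [ 0.6092 -0.0746] axis -1.563 size [36.2 86.1] low-sat runs [(np.float64(-76.0), np.float64(-32.0)), (np.float64(76.0), np.float64(78.0))]
```

servo_tool(increments="0 0.02 0 0 0 0;0 0.04 0 0 0 0;0 0.06 0 0 0 0;0 0.08 0 0 0 0;0 0.095 0 0 0 0;0 0.11 0 0 0 0;0 0.125 0 0 0 0;0 0.14 0 0 0 0;0 0.15 0 0 0 0;0 0.158 0 0 0 0;0 0.158 0 0 0 0;0 0.158 0 0 0 0")

```text
time_s: 25.78
position: [0.6306, -0.0723, 0.0213]
tcp_rot: [0.704, 0.71, 0.0, -0.0]
wrist_force: [0.2, 0.1, 0.5]
opening: 0.0498
finger_force: 0.0
```

Run:
```python
from h import *
o=bot.get_obs(); print(o["position"],o["wrist_force"],o["opening"])
im,c=shot("wrist","w16"); label(c,im,o["position"][0]-.006,-.0745)
```

```text
[ 0.63064743 -0.07232002  0.02131177] [0.22560242 0.13853026 0.51680736] 0.04984927449190767
centre [ 0.6248 -0.0745] axis -1.56 size [36.5 86.2] low-sat runs [(np.float64(-74.0), np.float64(-70.0)), (np.float64(-22.0), np.float64(20.0))]
```

servo_tool(increments="0 -0.025 0 0 0 0;0 -0.05 0 0 0 0;0 -0.05 0 0 0 0;0 -0.05 -0.1 0 0 0;0 -0.05 -0.2 0 0 0;0 -0.05 -0.32 0 0 0;0 -0.05 -0.5 0 0 0;0 -0.05 -0.68 0 0 0;0 -0.05 -0.68 0 0 0;0 -0.05 -0.68 0 0 0")

```text
time_s: 26.67
position: [0.627, -0.0729, 0.1069]
tcp_rot: [0.704, 0.71, 0.002, 0.003]
wrist_force: [0.6, 0.3, -0.8]
opening: 0.05
finger_force: 0.0
```

servo_tool(increments="-0.25 -0.34 0 0 0 0;-0.49 -0.68 0 0 0 0;-0.49 -0.68 0 0 0 0;-0.49 -0.68 0 0 0 0", jaw=0.4)

```text
time_s: 27.0
position: [0.5397, -0.1334, 0.1016]
tcp_rot: [0.705, 0.709, -0.002, -0.002]
wrist_force: [0.7, 0.5, -0.4]
opening: 0.0598
finger_force: 0.0
```

servo_tool(increments="-0.25 -0.34 0 0 0 0;-0.49 -0.68 0 0 0 0;-0.49 -0.68 0 0 0 0;-0.49 -0.68 0 0 0 0;-0.49 -0.68 0 0 0 0;-0.49 -0.68 0 0 0 0")

```text
time_s: 27.5
position: [0.4633, -0.1909, 0.1028]
tcp_rot: [0.704, 0.71, 0.001, 0.0]
wrist_force: [-0.8, -0.2, -0.6]
opening: 0.0597
finger_force: 0.0
```

Run:
```python
from h import *
o=bot.get_obs()
im,c=shot("wrist","w17"); cores(c,im);label(c,im,.4533,-.188)
label(c,im,.6248,-.0745)
plan([.460,-.188,.0215],np.pi/2+.009)
```

```text
core [ 571    0   69  102 4670] [ 0.6206 -0.0755] -1.519 [40. 50.]
core [ 275  193   57  105 5453] [ 0.4536 -0.1882] -1.557 [34. 68.]
centre [ 0.4532 -0.1888] axis -1.562 size [35.7 79.5] low-sat runs [(np.float64(-78.0), np.float64(-68.0)), (np.float64(76.0), np.float64(84.0))]
centre [ 0.6262 -0.0772] axis -1.559 size [43.1 56. ] low-sat runs [(np.float64(-24.000000000000004), np.float64(8.0))]
t 27.6 at [ 0.4635 -0.1907  0.1029] psi 1.58 shift [ 0.023 -0.029  0.678] turn [ 0.001 -0.     0.   ]
```

servo_tool(increments="0.02 -0.03 0.12 0 0 0;0.02 -0.03 0.24 0 0 0;0.02 -0.03 0.36 0 0 0;0.02 -0.03 0.46 0 0 0;0.02 -0.03 0.55 0 0 0;0.02 -0.03 0.62 0 0 0;0.02 -0.03 0.67 0 0 0;0.02 -0.03 0.68 0 0 0;0.02 -0.03 0.68 0 0 0")

```text
time_s: 28.3
position: [0.4587, -0.1889, 0.021]
tcp_rot: [0.704, 0.71, -0.0, -0.0]
wrist_force: [-0.5, -0.6, -0.1]
opening: 0.0599
finger_force: 0.0
```

servo_tool(increments="0 0.05 0 0 0 0;0 0.1 0 0 0 0;0 0.15 0 0 0 0;0 0.2 0 0 0 0;0 0.25 0 0 0 0;0 0.3 0 0 0 0;0 0.35 0 0 0 0;0 0.4 0 0 0 0;0 0.44 0 0 0 0;0 0.48 0 0 0 0;0 0.51 0 0 0 0;0 0.52 0 0 0 0")

```text
time_s: 29.3
position: [0.5219, -0.1885, 0.0213]
tcp_rot: [0.704, 0.71, 0.0, 0.0]
wrist_force: [0.2, 0.7, 0.5]
opening: 0.0599
finger_force: 0.0
```

servo_tool(increments="0 0.01 0 0 0 0;0 0.01 0 0 0 0;0 0.01 0 0 0 0")

```text
time_s: 29.55
position: [0.5222, -0.1884, 0.0213]
tcp_rot: [0.704, 0.71, -0.0, -0.0]
wrist_force: [-0.1, 0.4, 0.2]
opening: 0.0597
finger_force: 0.0
```

Run:
```python
from h import *
o=bot.get_obs(); print(o["position"],o["wrist_force"])
im,c=shot("wrist","w18"); label(c,im,o["position"][0]-.01,-.1885)
```

```text
[ 0.52223983 -0.18840503  0.02127464] [-0.05383211  0.37404455  0.22304958]
centre [ 0.5134 -0.1902] axis -1.56 size [36.2 87. ] low-sat runs [(np.float64(-74.0), np.float64(-66.0)), (np.float64(62.0), np.float64(80.0))]
```

servo_tool(increments="0 0 0 0 0 0;0 0 0 0 0 0;0 0.05 0 0 0 0;0 0.1 0 0 0 0;0 0.15 0 0 0 0;0 0.2 0 0 0 0;0 0.25 0 0 0 0;0 0.3 0 0 0 0;0 0.35 0 0 0 0;0 0.4 0 0 0 0;0 0.44 0 0 0 0;0 0.47 0 0 0 0", jaw=0.17)

```text
time_s: 30.6
position: [0.5795, -0.188, 0.0213]
tcp_rot: [0.704, 0.71, 0.0, 0.0]
wrist_force: [0.5, -0.5, -0.5]
opening: 0.0498
finger_force: 0.0
```

servo_tool(increments="0 0.02 0 0 0 0;0 0.04 0 0 0 0;0 0.06 0 0 0 0;0 0.07 0 0 0 0;0 0.08 0 0 0 0;0 0.085 0 0 0 0;0 0.085 0 0 0 0;0 0.085 0 0 0 0")

```text
time_s: 31.27
position: [0.5889, -0.1879, 0.0213]
tcp_rot: [0.704, 0.71, -0.0, -0.0]
wrist_force: [0.2, 0.5, -0.4]
opening: 0.0502
finger_force: 0.0
```

Run:
```python
from h import *
o=bot.get_obs(); print(o["position"],o["wrist_force"],o["opening"])
im,c=shot("wrist","w19"); label(c,im,o["position"][0]-.007,-.189)
```

```text
[ 0.58890049 -0.18787027  0.02129014] [ 0.24617929  0.45330811 -0.36490108] 0.05018753018511253
centre [ 0.5833 -0.1896] axis -1.563 size [36.5 86.9] low-sat runs [(np.float64(-74.0), np.float64(-38.0)), (np.float64(78.0), np.float64(80.0))]
```

servo_tool(increments="0 0.02 0 0 0 0;0 0.04 0 0 0 0;0 0.06 0 0 0 0;0 0.08 0 0 0 0;0 0.095 0 0 0 0;0 0.11 0 0 0 0;0 0.122 0 0 0 0;0 0.133 0 0 0 0;0 0.143 0 0 0 0;0 0.15 0 0 0 0;0 0.15 0 0 0 0;0 0.15 0 0 0 0")

```text
time_s: 32.32
position: [0.607, -0.1877, 0.0213]
tcp_rot: [0.704, 0.71, 0.0, -0.0]
wrist_force: [-0.1, 0.5, 0.5]
opening: 0.0497
finger_force: 0.0
```

Run:
```python
from h import *
o=bot.get_obs(); print(o["position"],o["wrist_force"],o["opening"])
im,c=shot("wrist","w20"); label(c,im,o["position"][0]-.006,-.189)
im,c=shot("scene","s20")
```

```text
[ 0.60701144 -0.18768663  0.02130007] [-0.08410498  0.48022855  0.45383935] 0.049714934339448444
centre [ 0.6013 -0.1894] axis -1.566 size [36.6 86.9] low-sat runs [(np.float64(-74.0), np.float64(-70.0)), (np.float64(-24.000000000000004), np.float64(18.0))]
```

Blue is set at −3°. I'll back off, lift, and look at the console.

servo_tool(increments="0 -0.025 0 0 0 0;0 -0.05 0 0 0 0;0 -0.05 0 0 0 0;0 -0.05 -0.1 0 0 0;0 -0.05 -0.2 0 0 0;0 -0.05 -0.32 0 0 0;0 -0.05 -0.5 0 0 0;0 -0.05 -0.68 0 0 0;0 -0.05 -0.68 0 0 0;0 -0.05 -0.68 0 0 0")

```text
time_s: 33.25
position: [0.6032, -0.1887, 0.1069]
tcp_rot: [0.704, 0.71, 0.001, 0.003]
wrist_force: [-0.1, -0.9, 0.1]
opening: 0.0499
finger_force: 0.0
```

servo_tool(increments="-0.3 -0.2 -0.2 0 0 0;-0.6 -0.4 -0.4 0 0 0;-0.88 -0.58 -0.4 0 0 0;-0.88 -0.58 -0.4 0 0 0")

```text
time_s: 33.58
position: [0.5303, -0.2986, 0.1527]
tcp_rot: [0.706, 0.709, -0.001, 0.002]
wrist_force: [-0.7, 0.5, 0.1]
opening: 0.0499
finger_force: 0.0
```

servo_tool(increments="-0.3 -0.2 -0.2 0 0 0;-0.6 -0.4 -0.4 0 0 0;-0.88 -0.58 -0.4 0 0 0;-0.88 -0.58 -0.4 0 0 0;-0.88 -0.58 -0.4 0 0 0;-0.88 -0.58 -0.4 0 0 0")

```text
time_s: 34.08
position: [0.463, -0.4001, 0.1977]
tcp_rot: [0.705, 0.709, 0.001, -0.001]
wrist_force: [0.4, 0.3, -0.7]
opening: 0.0499
finger_force: 0.0
```

Run:
```python
from h import *
plan([.46,-.4,.2],1.58)
im,c=shot("wrist","w21"); h=hsv(im);H,S,V=h[...,0],h[...,1],h[...,2]
g=(H>45)&(H<90)&(S>110)&(V>50)
for b in blobs(g,50): print("green",b[0],b[1],ray(c,b[0],.062).round(4))
r=((H<6)|(H>174))&(S>140)&(V>70)
for b in blobs(r,15): print("red",b[0],b[1],ray(c,b[0],.05).round(4), rect(b[2],c,.05))
w=(S<50)&(V>150)
for b in blobs(w,20): print("white",b[0].round(1),b[1],ray(c,b[0],.05).round(4))
k=(V<45)
for b in blobs(k,200): print("black",b[0].round(1),b[1])
```

```text
t 34.1 at [ 0.463  -0.4001  0.1977] psi 1.578 shift [ 0.001 -0.025 -0.019] turn [-0.001 -0.001 -0.002]
green [397.683213   208.87545126] [ 379  191   38   37 1108] [[ 0.5254 -0.3855  0.062 ]]
red [332.22556391 195.44360902] [322 192  21   8 133] [[ 0.4729 -0.3767  0.05  ]] (array([ 0.47278162, -0.37676511]), np.float32(0.10653436), [5.326640605926514, 16.84404182434082])
white [ 73.7 220.2] [    0     0   255   424 50993] [[ 0.2539 -0.3992  0.05  ]]
white [468.4  24.3] [  316     0   290    51 12807] [[ 0.5714 -0.2493  0.05  ]]
white [596.4 138.3] [ 555  103   77   70 3765] [[ 0.6828 -0.3295  0.05  ]]
white [333.1 215.7] [  228   127   213   144 14171] [[ 0.4739 -0.3939  0.05  ]]
white [341.  189.4] [338 188   7   4  20] [[ 0.48   -0.3716  0.05  ]]
white [557.  295.1] [ 397  279  243   48 5645] [[ 0.676  -0.4653  0.05  ]]
white [120.2 401.6] [112 391  17  23 180] [[ 0.2674 -0.5817  0.05  ]]
white [179.3 419.3] [161 402  29  39 603] [[ 0.3234 -0.6023  0.05  ]]
black [364.4 132.6] [  120     0   520   279 66339]
black [289.1 195.8] [ 260  175   54   45 1525]
black [396.7 192.6] [369 180  53  44 401]
black [319.8 413.4] [    0   282   640   198 67798]
```

Run:
```python
import cv2,numpy as np
a=cv2.imread("pics/w21.png")[115:285,215:445]
cv2.imwrite("pics/v14.png",cv2.resize(a,(800,591),interpolation=cv2.INTER_CUBIC))
```

```text
(no output)
```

View pics/v14.png

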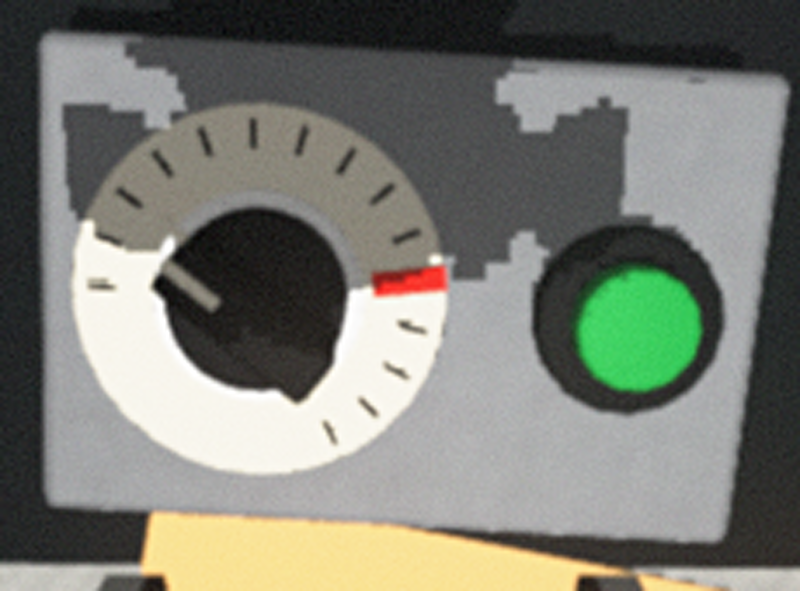

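The dial crop shows the dial centre at ≈(258,289), the red tab at (410,280) and the button at (640,328). The pointer line runs from (218,305) to (165,265), so it points up-left.

Run:
```python
from h import *
im=cv2.imread("pics/w21.png")[:,:,::-1].copy(); c=cam("wrist")
cr=lambda p:np.array(p)*[230/800,170/591]+[215,115]
for z in(.04,.042,.046): print("scale centre",z,ray(c,cr([259.5,288]),z).round(4), "diam",np.diff(ray(c,cr([[72,288],[447,288]]),z)[:,0]))
D=ray(c,cr([259.5,288]),.042)[0]; B=ray(c,cr([640,328]),.062)[0]; print("B",B.round(4),"dist",np.hypot(*(B-D)[:2]),"yaw",np.arctan2(*(B-D)[1::-1]))
V=hsv(im)[...,2]; S=hsv(im)[...,1]
t=ray(c,cr([410,280]),.042)[0]; d=t-D; print("tab dir deg",np.degrees(np.arctan2(d[1],d[0])),np.hypot(d[0],d[1]))
m=np.zeros(V.shape,bool); m[190:206,262:280]=1; m&=(V>75)
bl=max(blobs(m,5),key=lambda b:b[1][4]); ys,xs=np.nonzero(bl[2]); P=ray(c,np.c_[xs,ys],.082)[:,:2]
u=np.linalg.svd(P-P.mean(0))[2][0]; print("n",len(P),"pointer axis deg",np.degrees(np.arctan2(u[1],u[0])),"mean",P.mean(0),"extent",np.ptp(P@u))
q=ray(c,cr([[218,305],[165,265]]),.082)[:,:2]; e=q[1]-q[0]; print("manual",q,np.degrees(np.arctan2(e[1],e[0])))
cc=cr([[100,285],[332,432]]);
for p in ray(c,cc,.042): e=p-D; print("tick",np.degrees(np.arctan2(e[1],e[0])))
print("axis px at .075",proj(c,[[D[0],D[1],.082]]))
plan([D[0],D[1],.14],np.radians(143))
```

```text
scale centre 0.04 [[ 0.4369 -0.3795  0.04  ]] diam [0.09289873]
scale centre 0.042 [[ 0.4371 -0.3792  0.042 ]] diam [0.09228134]
scale centre 0.046 [[ 0.4375 -0.3786  0.046 ]] diam [0.09104657]
B [ 0.5269 -0.3847  0.062 ] dist 0.08992743809878151 yaw -0.06072957049107444
tab dir deg 3.5359102678892835 0.03706797165259495
n 89 pointer axis deg -39.92791373559084 mean [ 0.42574134 -0.37226405] extent 0.013982859111387635
manual [[ 0.43178623 -0.37670488]
 [ 0.42074981 -0.36822492]] 142.4626981485986
tick 179.39226707090884
tick -64.03984521398752
axis px at .075 [[284.88657939 206.14642908]]
t 34.1 at [ 0.4635 -0.3991  0.1975] psi 1.579 shift [ 0.166 -0.218  0.48 ] turn [ 0.    -0.002 -0.584]
```

servo_tool(increments="0.166 -0.218 0.48 0 0 -0.584;0.166 -0.218 0.48 0 0 -0.584;0.166 -0.218 0.48 0 0 -0.584;0.166 -0.218 0.48 0 0 -0.584;0.166 -0.218 0.48 0 0 -0.584;0.166 -0.218 0.48 0 0 -0.584;0.166 -0.218 0.48 0 0 -0.584;0.166 -0.218 0.48 0 0 -0.584;0.166 -0.218 0.48 0 0 -0.584;0.166 -0.218 0.48 0 0 -0.584;0.166 -0.218 0.48 0 0 -0.584")

```text
time_s: 35.05
position: [0.4377, -0.3792, 0.1407]
tcp_rot: [0.317, 0.949, 0.0, -0.0]
wrist_force: [-0.4, 0.4, 0.2]
opening: 0.0499
finger_force: 0.0
```

servo_tool(increments="0 0 0.2 0 0 0;0 0 0.4 0 0 0;0 0 0.55 0 0 0;0 0 0.64 0 0 0;0 0 0.68 0 0 0;0 0 0.68 0 0 0;0 0 0.68 0 0 0")

```text
time_s: 35.63
position: [0.4377, -0.3807, 0.0604]
tcp_rot: [0.317, 0.948, -0.0, 0.0]
wrist_force: [-0.5, -0.2, -0.1]
opening: 0.0498
finger_force: 0.0
```

servo_tool(increments="0 0 0 0 0 0;0 0 0 0 0 0;0 0 0 0 0 0;0 0 0 0 0 0;0 0 0 0 0 0;0 0 0 0 0 0;0 0 0 0 0 0", jaw=-1, force=25)

```text
time_s: 36.22
position: [0.4369, -0.3834, 0.0616]
tcp_rot: [0.318, 0.948, -0.003, 0.001]
wrist_force: [-2.5, -4.7, 2.0]
opening: 0.0135
finger_force: 29.3
```

Run:
```python
from h import *
plan([.4371,-.3792,.058],np.radians(3.5))
o=bot.get_obs(); print(o["wrist_force"],o["wrist_torque"],o["opening"],o["joint_pos"])
```

```text
t 36.2 at [ 0.4369 -0.3834  0.0616] psi 2.495 shift [0.02  0.029 0.03 ] turn [1.00e-03 5.00e-03 1.55e+00]
[-2.52882429 -4.65766993  1.96564258] [-0.71183084  0.54560387  0.07970725] 0.013473516442961892 [-0.83321054  0.21812361 -0.05180916  1.29651298 -0.00430267 -0.18681235]
```

Run:
```python
from h import *
from scipy.optimize import least_squares
# camera pose at w21 (tool pose reported there)
i=bot.camera_info("wrist"); T=np.eye(4); q=np.array([np.cos(1.5785/2),np.sin(1.5785/2),0,0]); T[:3,:3]=R.from_quat(q).as_matrix(); T[:3,3]=[.4635,-.3993,.1976]
Hm=T@i["hand_eye"]; c=(cam("wrist")[0],i["cx"],i["cy"],Hm[:3,:3],Hm[:3,3])
cr=lambda p:np.array(p)*[230/800,170/591]+[215,115]
tk=np.array([[100,285],[110,238],[130,197],[163,162],[206,140],[253,133],[303,140],[346,160],[382,193],[406,237],[412,325],[397,371],[369,406],[332,432]])
k=np.array([0,1,2,3,4,5,6,7,8,9,11,12,13,14])*.3
P=ray(c,cr(tk),.042)[:,:2]
f=lambda v:(np.c_[v[0]+v[3]*np.cos(np.pi+v[2]-k),v[1]+v[3]*np.sin(np.pi+v[2]-k)]-P).ravel()
s=least_squares(f,[.437,-.38,0,.038]); print("cx,cy,yaw,r",s.x.round(4),"rms",np.sqrt((s.fun**2).mean()))
t=ray(c,cr([[380,284],[410,280],[440,276]]),.042)[:,:2]-s.x[:2]; a=np.degrees(np.arctan2(t[:,1],t[:,0])); print("tab dir",a,"tab rad",np.pi+s.x[2]-np.radians(a))
```

```text
cx,cy,yaw,r [ 0.4374 -0.3824 -0.0498  0.0389] rms 0.0002533816143974807
tab dir [5.40847951 5.93989146 6.29373696] tab rad [2.99736684 2.98809195 2.98191618]
```

servo_tool(increments="-0.01 -0.03 0 0 0 0;-0.01 -0.03 0 0 0 0;-0.01 -0.03 0 0 0 0")

```text
time_s: 36.47
position: [0.4369, -0.3836, 0.0616]
tcp_rot: [0.317, 0.948, 0.001, 0.001]
wrist_force: [-0.8, 2.2, 5.6]
opening: 0.0134
finger_force: 29.9
```

The tick fit is excellent: rms 0.25 mm, tab at 2.99 rad, i.e. pointing at world yaw 5.9°. I'll turn clockwise by 137°.

servo_tool(increments="0 0 -0.01 0 0 0.065;0 0 -0.01 0 0 0.13;0 0 -0.01 0 0 0.2;0 0 -0.01 0 0 0.27;0 0 -0.01 0 0 0.34;0 0 -0.01 0 0 0.41;0 0 -0.01 0 0 0.48;0 0 -0.01 0 0 0.55;0 0 -0.01 0 0 0.62;0 0 -0.01 0 0 0.69;0 0 -0.01 0 0 0.76;0 0 -0.01 0 0 0.76")

```text
time_s: 37.47
position: [0.4349, -0.3843, 0.0616]
tcp_rot: [0.796, 0.605, -0.001, -0.001]
wrist_force: [-4.4, 1.2, 5.0]
opening: 0.0133
finger_force: 29.6
```

servo_tool(increments="0 0 0 0 0 0.065;0 0 0 0 0 0.13;0 0 0 0 0 0.2;0 0 0 0 0 0.27;0 0 0 0 0 0.34;0 0 0 0 0 0.41;0 0 0 0 0 0.48;0 0 0 0 0 0.55;0 0 0 0 0 0.62;0 0 0 0 0 0.69;0 0 0 0 0 0.75;0 0 0 0 0 0.763")

```text
time_s: 38.47
position: [0.4335, -0.3827, 0.0616]
tcp_rot: [0.999, 0.052, -0.003, -0.001]
wrist_force: [-8.1, 4.4, 7.7]
opening: 0.0132
finger_force: 30.1
```

servo_tool(increments="0 0 0 0 0 0;0 0 0 0 0 0;0 0 0 0 0 0")

```text
time_s: 38.72
position: [0.4335, -0.3827, 0.0616]
tcp_rot: [0.999, 0.053, -0.003, -0.001]
wrist_force: [-7.9, 3.5, 6.4]
opening: 0.0134
finger_force: 30.1
```

Run:
```python
from h import *
plan([.4374,-.3824,.058],np.radians(5.9))
o=bot.get_obs(); print(o["wrist_force"],o["wrist_torque"],o["opening"],o["joint_pos"])
```

```text
t 38.7 at [ 0.4335 -0.3827  0.0616] psi 0.107 shift [0.033 0.001 0.03 ] turn [-0.002  0.003  0.003]
[-7.86453138  3.48958386  6.43132671] [0.67669444 1.70398068 0.00275986] 0.013374098401014634 [-0.83797259  0.22084699 -0.04866643  1.3066626  -0.00237526  2.19662398]
```

servo_tool(increments="0 0 0 0 0 0;0 0 0 0 0 0;0 0 0 0 0 0;0 0 0 0 0 0;0 0 -0.2 0 0 0;0 0 -0.5 0 0 0;0 0 -0.9 0 0 0;0 0 -0.9 0 0 0", jaw=0.17)

```text
time_s: 39.38
position: [0.439, -0.3869, 0.1774]
tcp_rot: [0.999, 0.053, 0.004, 0.005]
wrist_force: [0.9, -0.6, 2.1]
opening: 0.0501
finger_force: 0.0
```

servo_tool(increments="0.2 0 -0.28 0 0 -0.938;0.2 0 -0.28 0 0 -0.938;0.2 0 -0.28 0 0 -0.938;0.2 0 -0.28 0 0 -0.938;0.2 0 -0.28 0 0 -0.938;0.2 0 -0.28 0 0 -0.938;0.2 0 -0.28 0 0 -0.938;0.2 0 -0.28 0 0 -0.938;0.2 0 -0.28 0 0 -0.938;0.2 0 -0.28 0 0 -0.938;0.2 0 -0.28 0 0 -0.938;0.2 0 -0.28 0 0 -0.938")

```text
time_s: 40.38
position: [0.4604, -0.3817, 0.2024]
tcp_rot: [0.702, 0.712, 0.0, 0.0]
wrist_force: [-1.1, 0.5, 0.4]
opening: 0.0502
finger_force: 0.0
```

servo_tool(increments="0 0 0 0 0 -0.06;0 0 0 0 0 -0.06;0 0 0 0 0 -0.06")

```text
time_s: 40.63
position: [0.4602, -0.3816, 0.2024]
tcp_rot: [0.671, 0.741, 0.0, 0.0]
wrist_force: [-0.1, 0.1, -0.0]
opening: 0.05
finger_force: 0.0
```

Run:
```python
from h import *
plan([.463,-.4,.2],1.58)
im,c=shot("wrist","w22"); h=hsv(im);H,S,V=h[...,0],h[...,1],h[...,2]
A=np.array([.4374,-.3824])
r=((H<6)|(H>174))&(S>140)&(V>60)
for b in blobs(r,15):
    if abs(ray(c,b[0],.042)[0,1]+.38)<.02: d=ray(c,b[0],.042)[0,:2]-A; print("tab",b[0],np.degrees(np.arctan2(d[1],d[0])),np.hypot(*d))
g=(H>45)&(H<90)&(S>110)&(V>50)
for b in blobs(g,50): print("green",b[0],ray(c,b[0],.062).round(4))
# pointer: bright, low-sat pixels lying on bar-top region (z=.082) within 22mm of axis
for z in (.082,.075):
    yy,xx=np.mgrid[120:290,220:380]; P=ray(c,np.c_[xx.ravel(),yy.ravel()],z)[:,:2]-A
    rr=np.hypot(P[:,0],P[:,1]); vv=V[yy.ravel(),xx.ravel()]
    k=(rr<.018)&(vv>75)&(P[:,0]>0.002); Q=P[k]
    if len(Q): u=np.linalg.svd(Q-Q.mean(0))[2][0]; print(z,len(Q),"mean",Q.mean(0).round(4),"axis",np.degrees(np.arctan2(u[1],u[0])),"mean dir",np.degrees(np.arctan2(*Q.mean(0)[::-1])))
p=proj(c,[[*A,.06]])[0].astype(int); print(p)
for y in range(p[1]-26,p[1]+20,3): print(y,' '.join(f"{V[y,x]:3d}" for x in range(p[0]-30,p[0]+44,3)))
```

```text
t 40.6 at [ 0.4602 -0.3816  0.2024] psi 1.67 shift [-0.155  0.008  0.02 ] turn [0.    0.    0.057]
tab [335.86324786 216.00854701] 7.517601548771084 0.036809932996839705
green [397.0331384  235.76998051] [[ 0.5254 -0.3852  0.062 ]]
0.082 244 mean [ 0.01   -0.0061] axis -110.34582485096256 mean dir -31.09986753511951
0.075 188 mean [ 0.0101 -0.0059] axis -110.43166288103143 mean dir -30.159010578029662
[292 221]
195 248 248 248 207 249 233 100  36  23  28  47  48  42  36 100 140 253 207 249 251 250 243 249 250 249
198 248 248 239 247 154  55  36  52  38  43  52  44  54  44  49  52 152 253 229 249 248 248 247 247 248
201 247 245 236 176  48  50  48  48  46  48  51  52  50  51  48  49  42 126 252 238 247 248 247 249 249
204 248 246 172  68  28  44  40  44  54  41  34  41  37  39  50  44  49  65 141 237 247 248 247 241  99
207 247 250 166  20  30  26  34  29  33  34  37  35  36  30  40  31  39  36 134 251 245 248 248 249 250
210 248 250 127  23  30  35  32  29  36  34  39  32  29  34  39  31  38  40  88 250 244 246 249 250 249
213 248 254  49  29  24  30  34  27  25  31  31  30  35  27  
[... 278 characters left out ...]
  46  50  53  49  54  56  52  60  59  53  56  47  81 251 239 248 248 249 248
225 163  44  48  47  45  50  53  48  54  52  52  50  92 117 119 125 123 129 140 252 248 249 248 247 248
228 200  45  41  46  46  48  53  51  54  57  54  55 220 254 254 253 253 253 247 249 248 248 248 220 153
231 241  42  47  45  49  50  51  46  47  54  58  51  59  56  54  53  57  48 181 248 247 248 247 249 250
234 242  44  48  54  40  47  48  48  50  56  50  56  51  52  51  55  52  77 234 248 249 247 247 248 246
237 248 251 252 252 253  68  52  48  54  55  57  51  58  54  55  54 233 253 248 247 246 244 248 248 247
240 247 247 247 247 247 250 142  48  57  53  53  53  58  53 114 251 249 247 247 248 247 244 117 215 247
```

Run:
```python
from h import *
from scipy.optimize import least_squares
c=cam("wrist"); im=cv2.imread("pics/w22.png")[:,:,::-1].copy(); h=hsv(im);H,S,V=h[...,0],h[...,1].astype(int),h[...,2].astype(int)
A=np.array([.4374,-.3824])
yy,xx=np.mgrid[0:480,0:640]; P=(ray(c,np.c_[xx.ravel(),yy.ravel()],.042)[:,:2]-A).reshape(480,640,2); rr=np.hypot(P[...,0],P[...,1])
loc=cv2.medianBlur(V.astype(np.uint8),15).astype(int)
m=(rr>.035)&(rr<.0435)&(V<loc-40)&(S<90)
T=[ray(c,b[0],.042)[0,:2] for b in blobs(m,4)]; T=np.array(T)
d=T-A; k=np.round(((np.pi-.05-np.arctan2(d[:,1],d[:,0]))%(2*np.pi))/.3); print(sorted(k))
ok=k<=14; T,k=T[ok],k[ok]*.3
f=lambda v:(np.c_[v[0]+v[3]*np.cos(np.pi+v[2]-k),v[1]+v[3]*np.sin(np.pi+v[2]-k)]-T).ravel()
s=least_squares(f,[*A,-.05,.038],loss="soft_l1",f_scale=.0005); print(s.x.round(4),np.sqrt((f(s.x)**2).mean()))
C=s.x[:2]
for nm,(px,z) in dict(tab=([335.86,216.0],.042)).items():
    e=ray(c,px,z)[0,:2]-C; print(nm,np.degrees(np.arctan2(e[1],e[0])),np.pi+s.x[2]-np.arctan2(e[1],e[0]))
# pointer stripe centroid row per column
cols=np.arange(297,314); w=np.clip(V[222:233][:,cols]-70,0,None); rows=(w*np.arange(222,233)[:,None]).sum(0)/w.sum(0); print(rows.round(2))
L=ray(c,np.c_[cols,rows],.082)[:,:2]; u=np.polyfit(L[:,0],L[:,1],1); print("pointer dir",np.degrees(np.arctan(u[0])),"passes axis at dy",(np.polyval(u,C[0])-C[1]))
```

```text
[np.float64(0.0), np.float64(1.0), np.float64(2.0), np.float64(3.0), np.float64(4.0), np.float64(5.0), np.float64(6.0), np.float64(7.0), np.float64(8.0), np.float64(9.0), np.float64(10.0), np.float64(11.0), np.float64(12.0), np.float64(13.0), np.float64(14.0)]
[ 0.4362 -0.3816 -0.0511  0.0389] 0.0008255576329368077
tab 6.050457915445578 2.984876075048232
[227.74 227.67 227.6  227.61 227.63 227.61 227.63 227.62 227.61 227.58
 227.61 227.61 227.61 227.61 227.62 227.6  227.58]
pointer dir 5.941194810375581 passes axis at dy -0.0005010715296566159
```

The pointer is at 5.9° and the tab at 6.05°, so the dial is set. Before pressing, I'll check the cores once more from above.

servo_tool(increments="0.28 0.07 -0.17 0 0 0;0.56 0.15 -0.17 0 0 0;0.84 0.22 -0.17 0 0 0;0.84 0.22 -0.17 0 0 0", jaw=-1)

```text
time_s: 41.02
position: [0.4771, -0.2734, 0.2241]
tcp_rot: [0.669, 0.743, 0.002, -0.0]
wrist_force: [-0.7, 0.0, -0.3]
opening: 0.0019
finger_force: 0.0
```

servo_tool(increments="0.28 0.07 -0.17 0 0 0;0.56 0.15 -0.17 0 0 0;0.84 0.22 -0.17 0 0 0;0.84 0.22 -0.17 0 0 0")

```text
time_s: 41.35
position: [0.493, -0.1707, 0.2444]
tcp_rot: [0.669, 0.743, 0.002, -0.0]
wrist_force: [-0.7, 0.0, 0.1]
opening: -0.0001
finger_force: 0.0
```

servo_tool(increments="0.28 0.07 -0.17 0 0 0.06;0.56 0.15 -0.17 0 0 0.06;0.84 0.22 -0.17 0 0 0.06;0.84 0.22 -0.17 0 0 0.06;0.84 0.22 -0.17 0 0 0.06;0.84 0.22 -0.17 0 0 0.06;0.84 0.22 -0.17 0 0 0.06")

```text
time_s: 41.93
position: [0.5081, -0.0738, 0.2634]
tcp_rot: [0.705, 0.709, -0.0, -0.0]
wrist_force: [0.2, -0.9, 0.1]
opening: 0.0004
finger_force: 0.0
```

Run:
```python
from h import *
im,c=shot("wrist","w23"); plan([.5254,-.3853,.10],1.58); cores(c,im)
for x,y in((.6078,.0516),(.6248,-.0745),(.6013,-.189)): label(c,im,x,y)
im,c=shot("top","t23"); h=hsv(im); w=(h[...,1]<80)&(h[...,2]>40)&(h[...,2]<100); w[:,:160]=0;w[:,215:]=0;w[:225]=0;w[285:]=0
for b in blobs(w,60): print("weight",b[0],b[1],rect(b[2],c,.016))
```

```text
t 42.0 at [ 0.508  -0.074   0.2634] psi 1.576 shift [-2.595  0.133  1.362] turn [-0.     0.    -0.003]
core [ 403   29   42   84 1858] [0.6066 0.0579] -1.564 [36. 74.]
core [ 412  173   36   61 1071] [ 0.6239 -0.0713] -1.557 [35. 65.]
core [385 276  18  53 539] [ 0.5898 -0.1868] 1.498 [17. 65.]
centre [0.6086 0.0589] axis -1.55 size [36.5 75.3] low-sat runs [(np.float64(-100.0), np.float64(-86.0)), (np.float64(-22.0), np.float64(26.0)), (np.float64(56.0), np.float64(70.0))]
centre [ 0.6257 -0.071 ] axis -1.561 size [35.4 75.5] low-sat runs [(np.float64(-100.0), np.float64(-88.0)), (np.float64(-24.000000000000004), np.float64(22.0)), (np.float64(50.0), np.float64(68.0))]
centre [ 0.602  -0.1853] axis -1.564 size [35.  77.6] low-sat runs [(np.float64(-98.0), np.float64(-86.0)), (np.float64(-26.0), np.float64(20.0)), (np.float64(56.0), np.float64(70.0))]
weight [189.72624434 263.3959276 ] [160 225  55  60 884] (array([0.4680087 , 0.38011169]), np.float32(-0.0006992817), [165.61151123046875, 180.40878295898438])
weight [186.39583333 250.28472222] [170 242  34  18 576] (array([0.48000784, 0.38239923]), np.float32(1.5698811), [52.00617980957031, 101.37862396240234])
```

The cores are all within ±3° and the weight is on the mat centre. Now I'll press the button with the fingers shut.

servo_tool(increments="-0.3 0.04 0 0 0 0;-0.6 0.04 0 0 0 0;-0.865 0.04 0 0 0 0;-0.865 0.04 0 0 0 0")

```text
time_s: 42.37
position: [0.5131, -0.1828, 0.2626]
tcp_rot: [0.707, 0.707, -0.001, 0.001]
wrist_force: [0.1, 1.0, -0.7]
opening: 0.0001
finger_force: 0.0
```

servo_tool(increments="-0.3 0.04 0.4 0 0 0;-0.6 0.04 0.4 0 0 0;-0.865 0.04 0.4 0 0 0;-0.865 0.04 0.4 0 0 0")

```text
time_s: 42.7
position: [0.5171, -0.2868, 0.2117]
tcp_rot: [0.707, 0.707, -0.002, -0.001]
wrist_force: [-0.5, 0.2, 0.2]
opening: -0.0002
finger_force: 0.0
```

servo_tool(increments="-0.3 0.05 0.3 0 0 0;-0.6 0.05 0.6 0 0 0;-0.865 0.05 0.9 0 0 0;-0.865 0.05 0.96 0 0 0;-0.865 0.05 0.96 0 0 0;-0.865 0.05 0.96 0 0 0;-0.865 0.05 0.96 0 0 0")

```text
time_s: 43.28
position: [0.5259, -0.384, 0.1014]
tcp_rot: [0.705, 0.709, 0.0, 0.0]
wrist_force: [1.1, 0.4, 1.0]
opening: 0.0
finger_force: 0.0
```

Run:
```python
from h import *
plan([.5254,-.3853,.054],1.58); print(bot.get_obs()["wrist_force"])
```

```text
t 43.3 at [ 0.5259 -0.384   0.1014] psi 1.577 shift [-0.011 -0.005  0.395] turn [ 0.    -0.    -0.002]
[1.0606418  0.4169578  0.97250248]
```

servo_tool(increments="-0.01 0 0.1 0 0 0;-0.01 0 0.2 0 0 0;-0.01 0 0.28 0 0 0;-0.01 0 0.32 0 0 0;-0.01 0 0.35 0 0 0;-0.01 0 0.375 0 0 0;-0.01 0 0.39 0 0 0;-0.01 0 0.4 0 0 0;-0.01 0 0.41 0 0 0;-0.01 0 0.41 0 0 0;-0.01 0 0.41 0 0 0;-0.01 0 0.41 0 0 0")

```text
time_s: 44.28
position: [0.5258, -0.3841, 0.0559]
tcp_rot: [0.704, 0.71, 0.0, 0.0]
wrist_force: [-5.9, 7.6, 16.3]
opening: -0.0004
finger_force: 8.1
```

It bottomed out with 16 N at z = 0.056. I'll hold briefly, release, and fetch the weight.

servo_tool(increments="0 0 0 0 0 0;0 0 0 0 0 0;0 0 0 0 0 0;0 0 -0.2 0 0 0;0 0 -0.5 0 0 0;0 0 -1 0 0 0;0 0 -1 0 0 0;0 0 -1 0 0 0")

```text
time_s: 44.95
position: [0.5288, -0.3877, 0.1794]
tcp_rot: [0.705, 0.71, 0.0, 0.007]
wrist_force: [0.4, -0.1, 0.5]
opening: 0.0001
finger_force: 0.0
```

servo_tool(increments="0.3 0 0 0 0 0;0.6 -0.05 0 0 0 0;0.91 -0.055 0 0 0 0;0.91 -0.055 0 0 0 0", jaw=1)

```text
time_s: 45.28
position: [0.5174, -0.2693, 0.1698]
tcp_rot: [0.703, 0.711, 0.001, -0.003]
wrist_force: [-0.1, -0.8, 0.0]
opening: 0.0482
finger_force: 0.0
```

servo_tool(increments="0.3 0 0 0 0 0;0.6 -0.05 0 0 0 0;0.91 -0.055 0 0 0 0;0.91 -0.055 0 0 0 0")

```text
time_s: 45.62
position: [0.5103, -0.1609, 0.1705]
tcp_rot: [0.703, 0.712, 0.001, -0.002]
wrist_force: [-0.2, -1.2, 0.2]
opening: 0.0854
finger_force: 0.0
```

servo_tool(increments="0.3 0 0 0 0 0;0.6 -0.05 0 0 0 0;0.91 -0.055 0 0 0 0;0.91 -0.055 0 0 0 0")

```text
time_s: 45.95
position: [0.503, -0.0524, 0.1707]
tcp_rot: [0.702, 0.712, 0.001, -0.002]
wrist_force: [0.5, 0.5, 0.2]
opening: 0.0854
finger_force: 0.0
```

servo_tool(increments="0.3 0 0 0 0 0;0.6 -0.05 0 0 0 0;0.91 -0.055 0 0 0 0;0.91 -0.055 0 0 0 0")

```text
time_s: 46.28
position: [0.4959, 0.0564, 0.1707]
tcp_rot: [0.702, 0.712, 0.001, -0.001]
wrist_force: [-0.6, -0.6, -0.0]
opening: 0.0854
finger_force: 0.0
```

servo_tool(increments="0.3 0 0 0 0 0;0.6 -0.05 0 0 0 0;0.91 -0.055 0 0 0 0;0.91 -0.055 0 0 0 0")

```text
time_s: 46.62
position: [0.4887, 0.1653, 0.1706]
tcp_rot: [0.702, 0.712, 0.001, -0.001]
wrist_force: [0.6, -0.0, 0.1]
opening: 0.0855
finger_force: 0.0
```

servo_tool(increments="0.3 0 0 0 0 0;0.6 -0.05 0 0 0 0;0.91 -0.055 0 0 0 0;0.91 -0.055 0 0 0 0;0.91 -0.055 0 0 0 0;0.91 -0.055 0 0 0 0;0.91 -0.055 0 0 0 0")

```text
time_s: 47.2
position: [0.4823, 0.2682, 0.171]
tcp_rot: [0.705, 0.709, -0.0, 0.0]
wrist_force: [-0.1, -0.2, 0.7]
opening: 0.0858
finger_force: 0.0
```

Run:
```python
from h import *
plan([.480,.382,.042],1.58)
im,c=shot("wrist","w24"); h=hsv(im); H,S,V=h[...,0],h[...,1],h[...,2]
q=proj(c,[[.48+a,.382+b,.004] for a in(-.065,.065) for b in(-.065,.065)]); m=np.zeros(V.shape,np.uint8); cv2.fillConvexPoly(m,cv2.convexHull(q.astype(np.int32)),1)
k=(m>0)&(S<100)&(V<130)
for b in blobs(k,300): print("slab",b[0],b[1],rect(b[2],c,.012))
```

```text
t 47.2 at [0.4823 0.2682 0.171 ] psi 1.576 shift [ 0.95  -0.013  1.074] turn [-0.     0.001 -0.002]
slab [320.81786728  72.71336054] [  281     0    80   149 11272] (array([0.48225092, 0.38310794]), np.float32(-1.5602438), [60.19952392578125, 108.42237091064453])
```

servo_tool(increments="0.3 0 0.1 0 0 0;0.6 0 0.2 0 0 0;0.955 0 0.3 0 0 0;0.955 0 0.3 0 0 0;0.955 0 0.3 0 0 0;0.955 0 0.3 0 0 0;0.955 0 0.5 0 0 0;0.955 0 0.7 0 0 0;0.955 0 0.9 0 0 0;0.955 0 1 0 0 0;0.955 0 1 0 0 0")

```text
time_s: 48.17
position: [0.4794, 0.3812, 0.0483]
tcp_rot: [0.705, 0.709, -0.003, -0.001]
wrist_force: [-1.5, -1.5, 0.6]
opening: 0.0857
finger_force: 0.0
```

servo_tool(increments="0 0 0.05 0 0 0;0 0 0.1 0 0 0;0 0 0.1 0 0 0;0 0 0.1 0 0 0")

```text
time_s: 48.5
position: [0.4816, 0.3845, 0.0403]
tcp_rot: [0.705, 0.71, 0.001, 0.0]
wrist_force: [0.8, 0.4, 0.2]
opening: 0.0853
finger_force: 0.0
```

servo_tool(increments="0 0 0 0 0 0;0 0 0 0 0 0;0 0 0 0 0 0;0 0 0 0 0 0;0 0 0 0 0 0;0 0 0 0 0 0;0 0 0 0 0 0;0 0 0 0 0 0;0 0 0 0 0 0;0 0 0 0 0 0", jaw=-1, force=70)

```text
time_s: 49.33
position: [0.4814, 0.3844, 0.0395]
tcp_rot: [0.705, 0.71, 0.0, 0.0]
wrist_force: [1.5, 0.3, 0.2]
opening: 0.0104
finger_force: 69.3
```

servo_tool(increments="0 0 -0.2 0 0 0;0 0 -0.4 0 0 0;0 0 -0.6 0 0 0;0 0 -0.8 0 0 0;0 0 -0.8 0 0 0;0 0 -0.8 0 0 0")

```text
time_s: 49.83
position: [0.4813, 0.3847, 0.1352]
tcp_rot: [0.705, 0.71, 0.001, -0.0]
wrist_force: [0.0, -0.2, -7.0]
opening: 0.0102
finger_force: 69.1
```

Run:
```python
from h import *
plan([.459,.052,.13],np.pi/2+.009); print(bot.get_obs()["wrist_force"])
```

```text
t 49.8 at [0.4813 0.3847 0.1352] psi 1.578 shift [-2.771 -0.205  0.041] turn [ 0.    -0.001 -0.001]
[ 0.01862756 -0.21936148 -6.9827106 ]
```

servo_tool(increments="-0.3 -0.02 0 0 0 0;-0.6 -0.05 0 0 0 0;-0.985 -0.074 0 0 0 0;-0.985 -0.074 0 0 0 0")

```text
time_s: 50.17
position: [0.4687, 0.2583, 0.1297]
tcp_rot: [0.706, 0.708, -0.008, 0.0]
wrist_force: [-1.4, 0.5, -6.6]
opening: 0.0101
finger_force: 68.8
```

servo_tool(increments="-0.3 -0.02 0 0 0 0;-0.6 -0.05 0 0 0 0;-0.985 -0.074 0 0 0 0;-0.985 -0.074 0 0 0 0")

```text
time_s: 50.5
position: [0.4618, 0.1411, 0.1314]
tcp_rot: [0.707, 0.707, -0.005, 0.0]
wrist_force: [-0.2, -0.4, -6.8]
opening: 0.0108
finger_force: 68.8
```

servo_tool(increments="-0.3 -0.02 0 0 0 0;-0.6 -0.05 0 0 0 0;-0.985 -0.074 0 0 0 0;-0.985 -0.074 0 0 0 0;-0.985 -0.074 0 0 0 0;-0.985 -0.074 0 0 0 0;-0.985 -0.074 0 0 0 0")

```text
time_s: 51.08
position: [0.4558, 0.0305, 0.1336]
tcp_rot: [0.704, 0.71, -0.001, -0.001]
wrist_force: [-0.3, -0.3, -4.9]
opening: 0.0102
finger_force: 68.7
```

Run:
```python
from h import *
plan([.4577,.03,.0485],np.pi/2+.009)
im,c=shot("wrist","w25"); h=hsv(im); H,S,V=h[...,0],h[...,1],h[...,2]
y=(H>20)&(H<35)&(S>100)&(V>60); ys,xs=np.nonzero(y); P=ray(c,np.c_[xs,ys],.012); k=abs(P[:,0]-.509)<.012; u=np.polyfit(P[k,1],P[k,0],1); print("line x at y=.03",np.polyval(u,.03),"slope",u[0],k.sum())
```

```text
t 51.1 at [0.4558 0.0305 0.1336] psi 1.578 shift [-0.005  0.018  0.709] turn [-0.002 -0.001 -0.001]
line x at y=.03 0.5091247798364804 slope -0.009108377877385358 2586
```

servo_tool(increments="0 0.015 0.2 0 0 0;0 0.015 0.4 0 0 0;0 0.015 0.55 0 0 0;0 0.015 0.63 0 0 0;0 0.015 0.67 0 0 0;0 0.015 0.69 0 0 0;0 0.015 0.705 0 0 0;0 0.015 0.715 0 0 0;0 0.015 0.715 0 0 0;0 0.015 0.715 0 0 0")

```text
time_s: 51.97
position: [0.4595, 0.0295, 0.0506]
tcp_rot: [0.705, 0.71, 0.001, 0.001]
wrist_force: [0.6, 0.3, -6.0]
opening: 0.0104
finger_force: 68.7
```

Run:
```python
from h import *
plan([.4577,.03,.0475],np.pi/2+.009); print(bot.get_obs()["wrist_force"])
```

```text
t 52.0 at [0.4595 0.0295 0.0506] psi 1.578 shift [ 0.005 -0.015  0.025] turn [ 0.001  0.    -0.001]
[ 0.59861336  0.2872537  -5.95775422]
```

Still hanging about 3 mm up. I'll lower a little more, then release, lift slowly, and move back to inspect.

servo_tool(increments="0 -0.015 0.01 0 0 0;0 -0.015 0.02 0 0 0;0 -0.015 0.026 0 0 0;0 -0.015 0.026 0 0 0;0 -0.015 0.026 0 0 0")

```text
time_s: 52.38
position: [0.4574, 0.0289, 0.0478]
tcp_rot: [0.705, 0.709, -0.0, 0.001]
wrist_force: [-3.6, -3.5, 2.9]
opening: 0.0103
finger_force: 70.0
```

servo_tool(increments="0 0 0 0 0 0;0 0 0 0 0 0;0 0 0 0 0 0;0 0 0 0 0 0;0 0 0 0 0 0;0 0 0 0 0 0;0 0 0 0 0 0", jaw=1)

```text
time_s: 52.97
position: [0.4569, 0.0297, 0.0463]
tcp_rot: [0.705, 0.71, 0.0, -0.0]
wrist_force: [-1.3, -0.5, 0.9]
opening: 0.0855
finger_force: 0.0
```

servo_tool(increments="0 0 -0.15 0 0 0;0 0 -0.4 0 0 0;0 0 -0.7 0 0 0;0 0 -1 0 0 0;0 0 -1 0 0 0")

```text
time_s: 53.38
position: [0.4613, 0.0292, 0.1746]
tcp_rot: [0.705, 0.71, 0.005, 0.005]
wrist_force: [1.1, 0.7, 1.1]
opening: 0.0856
finger_force: 0.0
```

servo_tool(increments="-0.4 0.25 -0.8 0 0 0;-0.4 0.25 -0.8 0 0 0;-0.4 0.25 -0.8 0 0 0;-0.4 0.25 -0.8 0 0 0;-0.4 0.25 -0.8 0 0 0;-0.4 0.25 -0.8 0 0 0")

```text
time_s: 53.88
position: [0.487, -0.0181, 0.2618]
tcp_rot: [0.705, 0.709, -0.0, -0.0]
wrist_force: [-0.4, 0.7, -0.0]
opening: 0.0853
finger_force: 0.0
```

Run:
```python
from h import *
im,c=shot("wrist","w26"); plan([.5,-.02,.26],1.58); cores(c,im)
for x,y in((.6078,.0516),(.6248,-.0745),(.6013,-.189)): label(c,im,x,y)
h=hsv(im); H,S,V=h[...,0],h[...,1],h[...,2]
q=proj(c,[[.4577+a,.03+b,.012] for a in(-.046,.046) for b in(-.075,.075)]); m=np.zeros(V.shape,np.uint8); cv2.fillConvexPoly(m,cv2.convexHull(q.astype(np.int32)),1)
for b in blobs((m>0)&(S<130)&(V<110),300): print("slab",b[0],b[1],rect(b[2],c,.020))
y=(H>20)&(H<35)&(S>100)&(V>60); ys,xs=np.nonzero(y); P=ray(c,np.c_[xs,ys],.012); k=abs(P[:,0]-.509)<.012; u=np.polyfit(P[k,1],P[k,0],1); print("line x at y=.03",np.polyval(u,.03),u[0])
im,c=shot("top","t26"); h=hsv(im); g=(h[...,0]>45)&(h[...,0]<90)&(h[...,1]>90)
```

```text
t 53.9 at [ 0.4865 -0.0179  0.2611] psi 1.578 shift [-0.019  0.112  0.009] turn [-0.001 -0.    -0.001]
core [ 420   95   42   76 1627] [0.6066 0.0566] -1.564 [36. 73.]
core [427 226  36  58 958] [ 0.6238 -0.0722] -1.566 [35. 66.]
core [400 322  26  51 543] [ 0.5903 -0.1881] 1.372 [28. 64.]
centre [0.6089 0.0567] axis -1.554 size [37. 74.] low-sat runs [(np.float64(-100.0), np.float64(-88.0)), (np.float64(-22.0), np.float64(24.000000000000004)), (np.float64(52.0), np.float64(68.0))]
centre [ 0.6258 -0.0721] axis -1.561 size [36.1 78.9] low-sat runs [(np.float64(-100.0), np.float64(-90.0)), (np.float64(-26.0), np.float64(22.0)), (np.float64(48.00000000000001), np.float64(64.0))]
centre [ 0.6024 -0.1877] axis -1.564 size [35.9 88.6] low-sat runs [(np.float64(-100.0), np.float64(-90.0)), (np.float64(-26.0), np.float64(18.0)), (np.float64(48.00000000000001), np.float64(68.0))]
slab [293.7958221  156.90582884] [ 263  106   61  106 5936] (array([0.4580752, 0.0280955]), np.float32(-1.5643421), [62.51686096191406, 110.10501098632812])
line x at y=.03 0.5090312960339668 -0.008743118796627489
```

```bash
python3 -c "
from workcell import bot
print(bot.finish_job())"
```

```text
the job is handed in; nothing more can be done
None
```

I handed the job in after about 54 s on the robot's clock. The three cores there (orange, green, blue) lie beyond the line with labels within about 4° of up. The dial measures within 1° of the tab, and the button went fully down before the weight went back as a chock. The orange core took extra tries: it rolled back to the near kerb once, but I never lifted it.

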